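# Pack up the glue-up kit: fill the tote, close its bails, stack the carrier, hang the pail

## Robot

A 6-joint arm with a two-finger parallel gripper is mounted at the origin on the work surface. World frame = base frame: x ahead of the robot, y to its left, z up, the work surface at z = 0. Lengths are in m, angles in degrees, forces in N, time in s.
With the tool pointing down it reaches from about 0.3 to 0.75 m from the base axis. Payload 8.5 kg.
Tool frame: the origin (TCP) lies between the finger pads; the fingertips stand 14 mm ahead of it and the grasp point (between the pads) lies 5 mm behind it; x points along the fingers, z is the direction in which the jaws open and shut, and the axes are right-handed (so a half turn about x gives the same grasp; the last joint's range is limited). The gripper opens to 85 mm and grips with 20 to 120 N. Pads are 22 mm wide; open, the fingers measure 114 mm over their backs; the gripper's body (76 mm by 85 mm) begins 54 mm behind the grasp point. The pads swing forward as they close: fully open they stand 13 mm farther back than shut.
Start: joints at [64.555, 21.807, 74.336, -0, 83.858, -12.336], TCP at [0.125, 0.536, 0.245] pointing down, gripper open.
Joint ranges: [-178.18, 178.18], [-50.72, 133.34], [12.68, 142.11], [-81.47, 261.47], [9.98, 163.14], [-165.26, 165.26]. Speed limits (degrees/s): [136.94, 136.94, 180, 180, 180, 180].

## Interface

Orientations are given as a 3x3 rotation matrix whose columns are the frame's x, y, z axes.
In Python, from rig import env gives the robot as it stands.
- The arm moves only by the shell command python3 -m jog 'ROWS' [FORCE]. ROWS is JSON, a list of rows, each a list of 5 numbers: the opening, from -1 (shut) to 1 (fully open), so that 0 is half open, then the shift along the tool's x, y, z in m, then the turn about the tool's x in rad. In form: [[claw, dx, dy, dz, yaw], ...]. A call has 1 to 20 rows; each row is the pose to reach, as a shift and turn from the pose commanded when the call began, along the tool's axes at that moment; what a row does not reach only later rows make up. A row lasts 1/10 s, in which the tool goes at most 50 mm and 8.59 degrees, less where a joint would pass 70% of its speed; a pose out of reach is approached as far as the arm can. A call with a gripper value outside its range is refused whole. The fingers move at their own pace and stop on an object; FORCE is the grip in N (left out, the last holds). Time passes only in rows, so rows that repeat a pose let the fingers close. It gives the time, the measured TCP pose, the force and the opening at its end, in the units of the state.
- env.observe(): the state, without advancing time (a new reading comes with each control period).
- env.get_image(name): name is "side" or "top" or "wrist"; returns the picture (384x512x3 uint8, red, green, blue); there is no depth.
- env.camera_model(name): a dict with "fx", "fy", "cx", "cy" (pixels), "k1" (the pictures are not rectified: a ray, as slopes to the right and down, at radius r is drawn at 1 + k1 r^2 times it, then the intrinsics apply), "origin" and "orientation" of the camera in the world. Camera axes: x right, y up, looking along -z (the intrinsics and any distortion apply to the point x, -y, -z); pixel columns grow to the right and rows downward; lengths in m; the calibration is good to about 2 mm. A picture is of the moment at which its call begins: read the wrist's pose just before it. camera_model takes no time and is no camera call; for the wrist camera it gives the pose at the moment of the call.
- env.close_job(): hands the job in, once; it reports no verdict.
The state is a dict: "time_s": time; "q": joint angles; "qvel": joint speeds; "joint_efforts": joint torques, N m; "position": TCP position; "tool_rot": TCP orientation; "ft_force": force on the tool from outside, world axes, zero at the start; "wrist_torque": the same for the moment, N m; "grip_width": finger opening in m.
Only numpy, scipy, OpenCV 4.12 (cv2) and the standard library are available. Lean on these libraries where they do the work, as an engineer would, in place of code of your own. Each camera call takes 0.05 s, during which the arm holds its last target.

## Task

The glue-up is finished, so clear the bench: put every wooden clamping block on the bench into the grey tote, then swing both of the tote's wire bails all the way in over its top and set the wooden glue carrier gently on the two bails, centred and squarely in line with the tote. Also hang the brush pail by its handle on the steel hook of the wooden post, at any point of the job. Do not disturb the F-clamp, the mug or the mallet.

Things in the scene. Friction and masses are not known exactly. Their poses are not given: they have to be found in the camera images.
- tote: Loose open grey plastic tote, 1.3 kg, 200 mm (its x) by 300 mm (its y) by 90 mm high, walls and floor 5 mm thick; origin at the centre of its underside, z up. Two U-shaped steel wire bails (wire 8 mm thick) pivot on its long sides at y = +130 and -130 mm, 84 mm above its underside. It stays put on the bench under light pushes. With the bails out the carrier would drop into the tote; with the bails in it stands on them.
- bail_left (a joint): Angle of the bail at the tote's +y end (rad): 0 = out, level, its crossbar 44 mm beyond the end wall; it swings up and over about an axis along the tote's x; 1.57 = upright; 2.985 = the stop, fully in, crossbar lying across the rim 66 mm from the tote's centre. Friction (about 0.045 N m, under 1 N at the crossbar) keeps it where it is left.
- bail_right (a joint): The same for the bail at the tote's -y end: 0 = out, 2.985 = fully in.
- bail_left_bar (a point): Middle of the crossbar of the bail at the tote's +y end: 8 mm round steel bar along the tote's x, 212 mm long, 64 mm from the bail's pivot axis. Its centre lies 94 mm above the tote's underside when fully in. Its axes turn with the bail.
- bail_right_bar (a point): The same for the bail at the tote's -y end.
- carrier: Loose plywood carrier with a dowel handle, two white glue bottles and some brushes in it (they belong to it), 0.65 kg, 130 mm (its x) by 190 mm (its y), sides about 60 mm high, end boards 162 mm high; flat underside; origin at the centre of its underside, z up. On fully swung-in bails its underside is 98 mm above the tote's underside.
- carrier_handle (a point): Middle of the carrier's handle: a round dowel 22 mm thick along the carrier's y, its centre 145 mm above the carrier's underside; free on both sides.
- pail: Small loose steel brush pail, 0.16 kg, rim radius 42 mm, 75 mm high, with a stiff upright wire handle (it does not fold); origin at the centre of its underside, z up.
- pail_bar (a point): Middle of the level top bar of the pail's handle: 8 mm round wire along the pail's y, straight for 48 mm to either side, 146 mm above the pail's underside; 67 mm of open space between the bar and the rim.
- hook_seat (a point): The place on the steel hook where a handle hangs: on the centre line of the level prong, 8 mm thick, 220 mm above the bench, 55 mm in front of the upright post (30 by 34 mm, 300 mm tall, on a 90 by 70 mm foot fixed to the bench). The prong points along this point's -x, away from the post, and ends 57 mm further out in a tip turned up to 24 mm above the centre line; y is level across the prong, z up.
- block1: Dark hardwood clamping block (the blocks are alike, two or three are present), 32 mm (its x) by 90 mm (its y) by 45 mm high, 0.1 kg; origin at the centre of its underside.
- block2: Another clamping block, the same; may be absent.
- block3: Another clamping block, the same; may be absent.
- fclamp: Steel F-clamp with a wooden grip lying on the bench, bar 240 mm long; leave it alone. Origin at the middle of its bar, on the bench.
- mug: Blue mug, 95 mm high; leave it alone. Origin at the centre of its underside.
- mallet: Wooden mallet, 115 mm head, lying on the bench; leave it alone. Origin under the head.

How it is judged:
By the outcome, as a careful person would: the job done as asked, in the order asked, and still so for the second after the job is handed in, with the robot touching nothing.
Of block1, block2, block3 only 2 to 3 are there at a start; the rules pass over those that are not, and their reading is None.
At some moment in a run one of block1, block2, block3 may be knocked a few centimetres aside while the robot is not near it.
It also fails if it takes over 208 s, if anything falls off the work surface, if the arm or the gripper's body presses on something with over 40 N, if the wrist force passes 120 N, or if a joint passes its speed limit or range.

## Working session

There is one attempt and no reset: what is moved stays moved. The work goes in short steps, Python scripts to look and compute and a shell command to move; the robot and the scene stay as the last step left them, time stands still between calls to the robot, and variables do not carry over. Pictures are saved under pics/ and viewed, and the job is handed in when it is done.

```bash
ls -la; mkdir -p pics; python3 - <<'E'
from rig import env
import cv2, json
s=env.observe(); print(s)
for n in ["top","side","wrist"]:
    print(n, env.camera_model(n))
    im=env.get_image(n); cv2.imwrite(f"pics/{n}0.png", im[:,:,::-1])
E
```

```text
total 12
drwxr-xr-x  3 agent agent 4096 Dec  7 14:43 .
drwxr-xr-x 23 root  root  4096 Dec  7 14:43 ..
drwxr-xr-x  2 agent agent 4096 Dec  7 14:43 pics
{'time_s': 0.0, 'q': array([ 6.45561603e+01,  2.18389959e+01,  7.43873137e+01, -1.96932128e-03,
        8.38579645e+01, -1.23346130e+01]), 'qvel': array([ 0.02346078, -0.01715396, -0.0631782 , -0.06823231, -0.05486625,
       -0.02072636]), 'joint_efforts': array([ 1.02076989e-03, -4.48457873e+01, -2.31274974e+01, -1.28283295e-04,
        4.70937928e-03, -3.61547634e-06]), 'position': array([0.12461461, 0.53539456, 0.24471539]), 'tool_rot': array([[-6.01061287e-04, -9.73940211e-01,  2.26804110e-01],
       [-1.34287969e-03,  2.26804733e-01,  9.73939326e-01],
       [-9.99998918e-01,  2.80826592e-04, -1.44420807e-03]]), 'ft_force': array([-0.88495527, -0.60836452,  0.19297384]), 'wrist_torque': array([ 0.01743871, -0.02995685,  0.0278398 ]), 'grip_width': 0.08595610303147906}
top {'fx': 421.4469765313218, 'fy': 421.4469765313218, 'cx': 261.00536635025964, 'cy': 194.10096982668102, 'k1': -0.08393648348723405, 'origin': array([ 0.38314431
[... 193 characters left out ...]
de {'fx': 399.3869045308314, 'fy': 399.3869045308314, 'cx': 256.1551395539496, 'cy': 193.80766378522395, 'k1': -0.03939964808520531, 'origin': array([0.44435411, 0.9528135 , 1.17491811]), 'orientation': array([[-0.99494173,  0.06265354, -0.07852068],
       [-0.09988264, -0.70025677,  0.70686909],
       [-0.01069679,  0.7111364 ,  0.70297268]])}
wrist {'fx': 294.7187874908642, 'fy': 294.7187874908642, 'cx': 253.20872266888597, 'cy': 191.5628949699665, 'k1': -0.07479384489980105, 'origin': array([0.06109783, 0.55158735, 0.37378163]), 'orientation': array([[ 0.22703152, -0.94116216, -0.2503407 ],
       [ 0.97388652,  0.21905415,  0.05966853],
       [-0.0013196 , -0.25735007,  0.96631734]])}
```

```bash
python3 - <<'E'
import cv2
for n in ["top","side"]:
    im=cv2.imread(f"pics/{n}0.png"); cv2.imwrite(f"pics/{n}0b.png", cv2.resize(im,(800,600),interpolation=cv2.INTER_CUBIC))
E
```

```text
(no output)
```

View pics/top0.png

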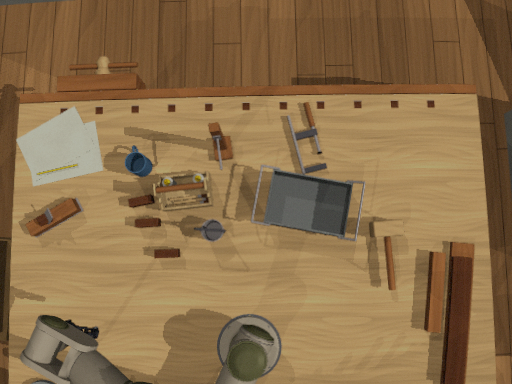

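View pics/side0.png

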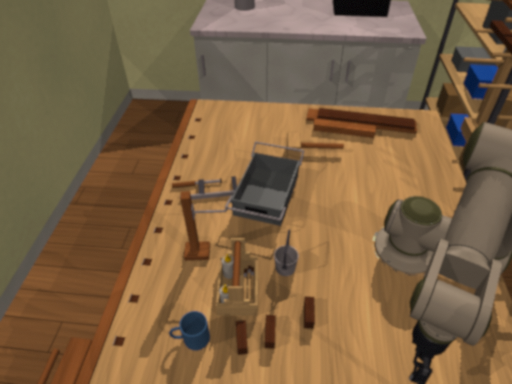

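View pics/wrist0.png

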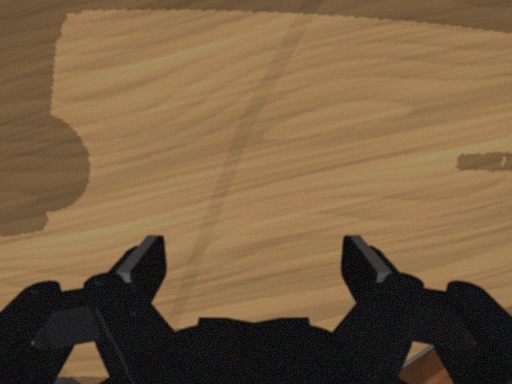

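```bash
cat > h.py <<'E'
import numpy as np, cv2
from rig import env
def ray(m,u,v):
    K=np.array([[m['fx'],0,m['cx']],[0,m['fy'],m['cy']],[0,0,1.]])
    # r^2 distortion only: cv2 k1
    p=cv2.undistortPointsIter(np.array([[[u,v]]],float),K,np.array([m['k1'],0,0,0.]),None,None,(3,60,1e-10))[0,0]
    d=np.asarray(m['orientation'])@np.array([p[0],-p[1],-1.0])
    return np.asarray(m['origin']),d
def onz(m,u,v,z):
    o,d=ray(m,u,v); return o+d*(z-o[2])/d[2]
def proj(m,P):
    P=np.atleast_2d(np.asarray(P,float))
    c=(P-m['origin'])@np.asarray(m['orientation'])
    a=np.stack([c[:,0],-c[:,1]],1)/(-c[:,2:3]); r2=(a**2).sum(1,keepdims=True)
    a=a*(1+m['k1']*r2)
    return a*[m['fx'],m['fy']]+[m['cx'],m['cy']]
def tri(m1,p1,m2,p2):
    o1,d1=ray(m1,*p1);o2,d2=ray(m2,*p2)
    s=np.linalg.lstsq(np.stack([d1,-d2],1),o2-o1,rcond=None)[0]
    a=o1+s[0]*d1;b=o2+s[1]*d2
    return (a+b)/2,np.linalg.norm(a-b)
def crop(path,out,x0,y0,w,h,k):
    im=cv2.imread(path)[y0:y0+h,x0:x0+w]
    im=cv2.resize(im,None,fx=k,fy=k,interpolation=cv2.INTER_CUBIC)
    for x in range((x0//10+1)*10,x0+w,10):
        cv2.line(im,((x-x0)*k,0),((x-x0)*k,6 if x%50 else 14),(0,0,255),1)
        if x%20==0: cv2.putText(im,str(x),((x-x0)*k-10,24),0,.35,(0,0,255),1)
    for y in range((y0//10+1)*10,y0+h,10):
        cv2.line(im,(0,(y-y0)*k),(6,(y-y0)*k),(0,0,255),1)
        if y%20==0: cv2.putText(im,str(y),(8,(y-y0)*k+4),0,.35,(0,0,255),1)
    cv2.imwrite(out,im)
E
python3 - <<'E'
from h import *
crop("pics/top0.png","pics/t_l.png",110,90,150,190,4) if 0 else None
crop("pics/top0.png","pics/t_l.png",110,110,150,150,4)
crop("pics/top0.png","pics/t_r.png",240,90,180,150,4)
crop("pics/side0.png","pics/s_l.png",160,120,180,150,4)
crop("pics/side0.png","pics/s_b.png",160,220,180,150,4)
E
```

```text
(no output)
```

View pics/t_l.png

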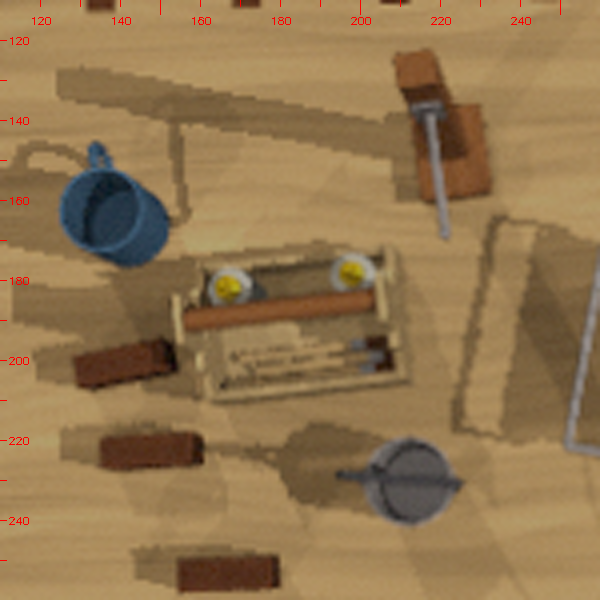

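View pics/t_r.png

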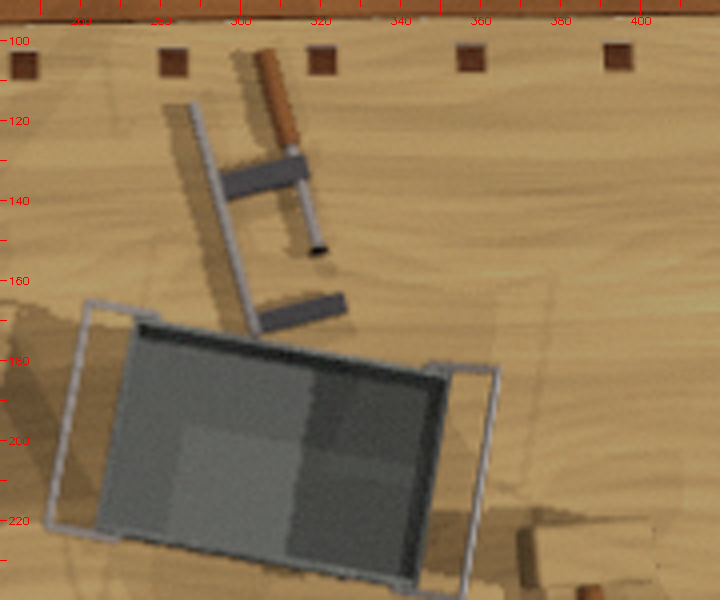

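View pics/s_l.png

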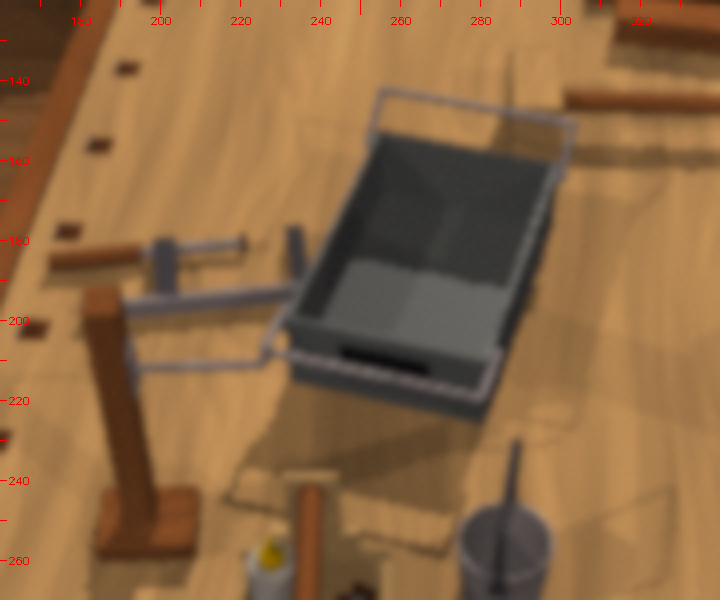

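View pics/s_b.png

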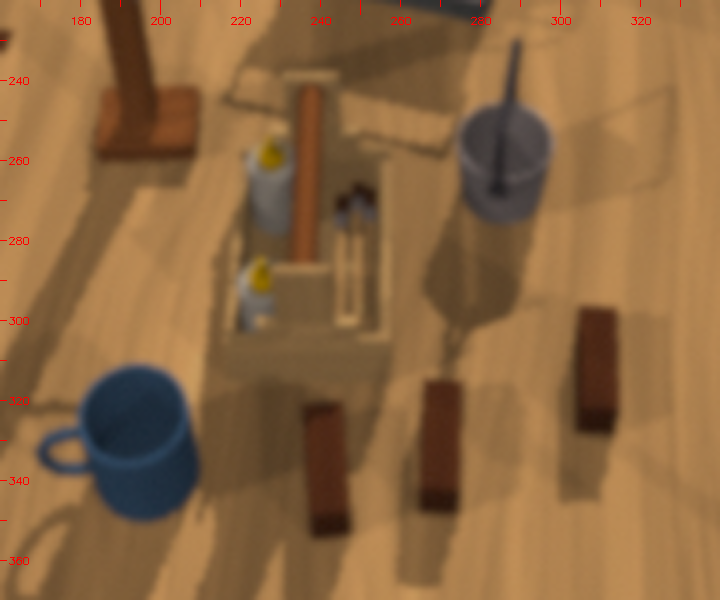

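```bash
python3 - <<'E'
from h import *
t=env.camera_model("top");s=env.camera_model("side")
np.set_printoptions(precision=4,suppress=True)
for n,c in dict(A=[(128.5,199.5),(152,195.5),(154,202),(130,206)],B=[(135,219),(160,218),(160.5,225),(136,227)],C=[(154.5,249),(179,248.5),(179,257),(155,257.5)]).items():
    P=np.array([onz(t,u,v,.045) for u,v in c])
    print(n,P.mean(0),np.linalg.norm(P-np.roll(P,-1,0),axis=1))
    e=P[0]-P[1]+P[3]-P[2]; print(' ang of y axis deg',np.degrees(np.arctan2(e[1],e[0])))
print('tote rim corners z.09')
P=np.array([onz(t,u,v,.09) for u,v in [(274,170),(352,184),(343,237),(264,223)]]); print(P,P.mean(0),np.linalg.norm(P-np.roll(P,-1,0),axis=1))
print('bars z.084')
Q=np.array([onz(t,u,v,.084) for u,v in [(262,166),(252,221.5),(364,182.5),(355,239)]]); print(Q,Q.mean(0), (Q[0]+Q[1])/2,(Q[2]+Q[3])/2, np.linalg.norm(Q[0]-Q[1]))
print('handle carrier')
h=np.array([onz(t,u,v,.15) for u,v in [(156.5,189.5),(203,184)]]);print(h,h.mean(0))
print(tri(t,(156,189.5),s,(236,285)),tri(t,(203,184),s,(238,242)))
print('pail'); h=np.array([onz(t,u,v,.146) for u,v in [(194.5,228.5),(225,231)]]);print(h,h.mean(0))
print('rim',onz(t,212,230,.075))
print('hook tip', tri(t,(221,168),s,(192,215)), onz(t,221,168,.244),onz(t,217,140,.22),onz(t,220,160,.22))
E
```

```text
A [0.5565 0.4034 0.045 ] [0.0923 0.0264 0.094  0.0259]
 ang of y axis deg 98.44602214044744
B [0.4738 0.3762 0.045 ] [0.0965 0.0267 0.0945 0.0308]
 ang of y axis deg 92.52557422238614
C [0.3569 0.3026 0.045 ] [0.0933 0.0317 0.0912 0.0319]
 ang of y axis deg 90.44137240896536
tote rim corners z.09
[[ 0.6569 -0.1058  0.09  ]
 [ 0.5989 -0.3934  0.09  ]
 [ 0.4044 -0.3521  0.09  ]
 [ 0.4612 -0.0649  0.09  ]] [ 0.5303 -0.2291  0.09  ] [0.2934 0.1988 0.2928 0.1999]
bars z.084
[[ 0.674  -0.0615  0.084 ]
 [ 0.4678 -0.0209  0.084 ]
 [ 0.6045 -0.4398  0.084 ]
 [ 0.3962 -0.3971  0.084 ]] [ 0.5356 -0.2298  0.084 ] [ 0.5709 -0.0412  0.084 ] [ 0.5004 -0.4185  0.084 ] 0.21014165958809441
handle carrier
[[0.5844 0.3168 0.15  ]
 [0.6008 0.1496 0.15  ]] [0.5926 0.2332 0.15  ]
(array([0.5811, 0.3163, 0.1585]), np.float64(0.004365326467031308)) (array([0.5981, 0.1495, 0.1502]), np.float64(0.00534808362220553))
pail
[[0.4433 0.1807 0.146 ]
 [0.4327 0.0728 0.146 ]] [0.438  0.1267 0.146 ]
rim [0.4395 0.1277 0.075 ]
hook tip (array([0.702 , 0.0882, 0.1949]), np.float64(0.1049928742910238)) [0.64   0.0751 0.244 ] [0.7425 0.0909 0.22  ] [0.6722 0.0809 0.22  ]
```

```bash
cat >> h.py <<'E'
def go(x,y,z,head=None):
    s=env.observe();R=s['tool_rot'];p=s['position']
    d=R.T@(np.array([x,y,z])-p)
    h=np.degrees(np.arctan2(R[1,2],R[0,2])); out=''
    if head is not None:
        t=(h-head+90)%180-90
        out=f' yaw {np.radians(t):.3f} ({t:.1f}deg; alt {np.radians(t-180*np.sign(t)):.3f})'
    print('shift',np.round(d,4),'head %.2f'%h,out,'| p',np.round(p,4),'tilt',np.round(R[:,0],3),'t',round(s['time_s'],2),'w',round(s['grip_width'],4),'q',np.round(s['q'],1))
E
python3 -c "
from h import *
go(.357,.303,.20,0.4)"
```

```text
shift [ 0.045  -0.279  -0.1737] head 76.89  yaw 1.335 (76.5deg; alt -1.807) | p [0.1247 0.5355 0.2449] tilt [-0.    -0.001 -1.   ] t 0.15 w 0.0851 q [ 64.6  21.8  74.4  -0.   83.9 -12.3]
```

```bash
python3 -m jog '[[1,0.045,-0.279,-0.174,1.335],[1,0.045,-0.279,-0.174,1.335],[1,0.045,-0.279,-0.174,1.335],[1,0.045,-0.279,-0.174,1.335],[1,0.045,-0.279,-0.174,1.335],[1,0.045,-0.279,-0.174,1.335],[1,0.045,-0.279,-0.174,1.335],[1,0.045,-0.279,-0.174,1.335],[1,0.045,-0.279,-0.174,1.335],[1,0.045,-0.279,-0.174,1.335],[1,0.045,-0.279,-0.174,1.335],[1,0.045,-0.279,-0.174,1.335]]' 40
python3 - <<'E'
from h import *
go(.357,.303,.025,0.4)
m=env.camera_model("wrist"); im=env.get_image("wrist"); cv2.imwrite("pics/w1.png",im[:,:,::-1]); np.save("w1.npy",m)
im=env.get_image("top"); cv2.imwrite("pics/top1.png",im[:,:,::-1])
E
```

```text
time_s: 1.35
position: [0.3568, 0.3031, 0.2003]
tool_rot: [[-0.0, -0.01, 1.0], [-0.0, 1.0, 0.01], [-1.0, -0.0, -0.0]]
ft_force: [0.1, 0.5, -0.3]
grip_width: 0.0856
shift [ 1.753e-01 -1.000e-04  2.000e-04] head 0.58  yaw 0.003 (0.2deg; alt -3.138) | p [0.3568 0.3031 0.2003] tilt [-0. -0. -1.] t 1.35 w 0.0856 q [25.8 16.1 91.2 -0.  72.8 25.2]
```

View pics/w1.png

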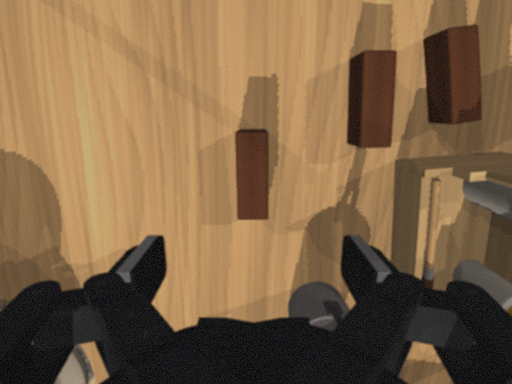

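View pics/top1.png

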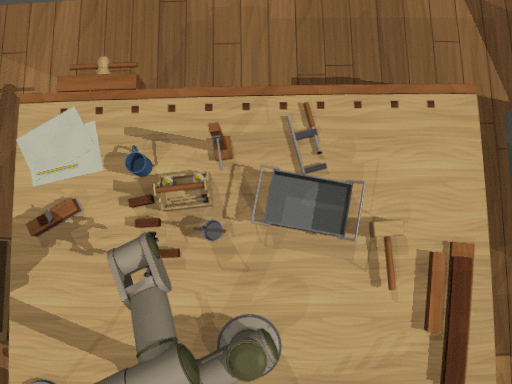

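```bash
python3 - <<'E'
from h import *
m=np.load("w1.npy",allow_pickle=True).item()
np.set_printoptions(precision=4,suppress=True)
for n,c in dict(C=[(236.5,130),(267,130),(269,219),(238,219)],B=[(361,52),(396,51),(391,146),(360,147)],A=[(449,30),(478,26),(481,120),(457,122)]).items():
    P=np.array([onz(m,u,v,.045) for u,v in c]); e=P[0]-P[3]+P[1]-P[2]
    print(n,P.mean(0),np.linalg.norm(P-np.roll(P,-1,0),axis=1),np.degrees(np.arctan2(e[1],e[0])))
E
```

```text
C [0.3559 0.3092 0.045 ] [0.0289 0.0896 0.0318 0.0896] 91.64376746397505
B [0.4724 0.3835 0.045 ] [0.0328 0.0872 0.0309 0.0867] 93.67768509916098
A [0.559  0.4099 0.045 ] [0.0296 0.0879 0.0257 0.0857] 102.11745126395095
```

```bash
python3 -m jog '[[1,0.05,0.005,0,-0.007],[1,0.1,0.005,0,-0.007],[1,0.13,0.005,0,-0.007],[1,0.15,0.005,0,-0.007],[1,0.165,0.005,0,-0.007],[1,0.175,0.005,0,-0.007],[1,0.175,0.005,0,-0.007],[-0.4,0.175,0.005,0,-0.007],[-0.4,0.175,0.005,0,-0.007],[-0.4,0.175,0.005,0,-0.007],[-0.4,0.175,0.005,0,-0.007],[-0.4,0.175,0.005,0,-0.007],[-0.4,0.175,0.005,0,-0.007],[-0.4,0.175,0.005,0,-0.007]]' 40
```

```text
time_s: 2.85
position: [0.3573, 0.3081, 0.0259]
tool_rot: [[0.001, -0.014, 1.0], [0.001, 1.0, 0.014], [-1.0, 0.001, 0.001]]
ft_force: [-0.0, -0.2, 6.3]
grip_width: 0.0316
```

```bash
cat >> h.py <<'E'
TC=np.array([.5345,-.2298]); TH=np.radians(-10.6)
def tote(x,y):
    c,s=np.cos(TH),np.sin(TH); return TC+[c*x-s*y,s*x+c*y]
E
python3 -m jog '[[-0.4,-0.05,0,0,0],[-0.4,-0.1,0,0,0],[-0.4,-0.15,0,0,0],[-0.4,-0.2,0,0,0],[-0.4,-0.2,0,0,0]]' 40
python3 -c "
from h import *
p=tote(-.045,.08);print(p);go(*p,.23,-10.6);go(*p,.045,-10.6)"
```

```text
time_s: 3.35
position: [0.3587, 0.3089, 0.2314]
tool_rot: [[0.011, -0.014, 1.0], [0.005, 1.0, 0.014], [-1.0, 0.005, 0.011]]
ft_force: [-0.7, -0.0, -1.6]
grip_width: 0.0314
[ 0.50498402 -0.14288736]
shift [ 0.0005 -0.4538  0.1398] head 0.82  yaw 0.199 (11.4deg; alt -2.942) | p [0.3587 0.3089 0.2314] tilt [ 0.011  0.005 -1.   ] t 3.35 w 0.0314 q [26.4 14.5 87.7  0.  77.  25.5]
shift [ 0.1855 -0.4548  0.1377] head 0.82  yaw 0.199 (11.4deg; alt -2.942) | p [0.3587 0.3089 0.2314] tilt [ 0.011  0.005 -1.   ] t 3.35 w 0.0314 q [26.4 14.5 87.7  0.  77.  25.5]
```

```bash
python3 -m jog '[[-0.4,0,-0.455,0.139,0.199],[-0.4,0,-0.455,0.139,0.199],[-0.4,0,-0.455,0.139,0.199],[-0.4,0,-0.455,0.139,0.199],[-0.4,0,-0.455,0.139,0.199],[-0.4,0,-0.455,0.139,0.199],[-0.4,0,-0.455,0.139,0.199],[-0.4,0,-0.455,0.139,0.199],[-0.4,0,-0.455,0.139,0.199],[-0.4,0,-0.455,0.139,0.199],[-0.4,0,-0.455,0.139,0.199],[-0.4,0,-0.455,0.139,0.199]]' 40
python3 - <<'E'
from h import *
p=tote(-.045,.08);go(*p,.045,-10.6)
m=env.camera_model("wrist"); im=env.get_image("wrist"); cv2.imwrite("pics/w2.png",im[:,:,::-1]); np.save("w2.npy",m)
E
```

```text
time_s: 4.55
position: [0.5019, -0.145, 0.2244]
tool_rot: [[-0.002, 0.185, 0.983], [0.001, 0.983, -0.185], [-1.0, 0.001, -0.002]]
ft_force: [-1.0, 0.3, -0.9]
grip_width: 0.0314
shift [0.1794 0.0025 0.003 ] head -10.65  yaw -0.001 (-0.0deg; alt 3.141) | p [ 0.5019 -0.145   0.2244] tilt [-0.002  0.001 -1.   ] t 4.55 w 0.0314 q [-29.1  20.   80.7   0.   79.3 -18.5]
```

View pics/w2.png

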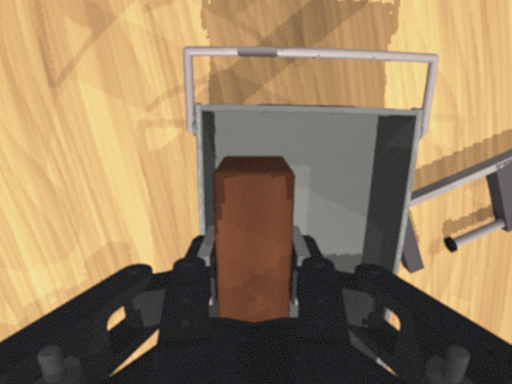

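```bash
python3 - <<'E'
from h import *
m=np.load("w2.npy",allow_pickle=True).item()
print([onz(m,*p,.084) for p in [(186,50),(437,57)]],[onz(m,*p,.09) for p in [(196,105),(421,111)]])
E
python3 -m jog '[[-0.4,0.05,0.002,0.003,0],[-0.4,0.1,0.002,0.003,0],[-0.4,0.14,0.002,0.003,0],[-0.4,0.16,0.002,0.003,0],[-0.4,0.175,0.002,0.003,0],[-0.4,0.185,0.002,0.003,0],[-0.4,0.187,0.002,0.003,0],[-0.4,0.187,0.002,0.003,0],[-0.1,0.187,0.002,0.003,0],[-0.1,0.187,0.002,0.003,0],[-0.1,0.187,0.002,0.003,0],[0,0.187,0.002,0.003,0]]' 40
```

```text
[array([ 0.46672659, -0.0164138 ,  0.084     ]), array([ 0.68188654, -0.05953276,  0.084     ])] [array([ 0.46604447, -0.06332409,  0.09      ]), array([ 0.66037654, -0.10342341,  0.09      ])]
time_s: 5.8
position: [0.5073, -0.1431, 0.0396]
tool_rot: [[0.005, 0.182, 0.983], [-0.002, 0.983, -0.182], [-1.0, -0.001, 0.005]]
ft_force: [5.8, -1.6, 3.2]
grip_width: 0.0424
```

```bash
sed -i 's/radians(-10.6)/radians(-11.0)/' h.py; python3 -m jog '[[0,-0.03,0,0,0],[0,-0.08,0,0,0],[0,-0.13,0,0,0],[0,-0.18,0,0,0],[0,-0.18,0,0,0]]' 40
python3 -c "
from h import *
go(.473,.38,.21,3);go(.473,.38,.025,3)"
```

```text
time_s: 6.3
position: [0.5074, -0.1432, 0.2251]
tool_rot: [[0.011, 0.182, 0.983], [-0.006, 0.983, -0.182], [-1.0, -0.004, 0.012]]
ft_force: [0.0, -0.0, -0.9]
grip_width: 0.0426
shift [ 0.0115  0.5082 -0.1292] head -10.48  yaw -0.235 (-13.5deg; alt 2.906) | p [ 0.5074 -0.1432  0.2251] tilt [ 0.011 -0.006 -1.   ] t 6.3 w 0.0426 q [-28.6  20.1  80.5   0.   78.6 -18.2]
shift [ 0.1964  0.509  -0.1315] head -10.48  yaw -0.235 (-13.5deg; alt 2.906) | p [ 0.5074 -0.1432  0.2251] tilt [ 0.011 -0.006 -1.   ] t 6.3 w 0.0426 q [-28.6  20.1  80.5   0.   78.6 -18.2]
```

```bash
python3 -m jog '[[0,-0.01,0.509,-0.130,-0.235],[0,-0.01,0.509,-0.130,-0.235],[0,-0.01,0.509,-0.130,-0.235],[0,-0.01,0.509,-0.130,-0.235],[0,-0.01,0.509,-0.130,-0.235],[0,-0.01,0.509,-0.130,-0.235],[0,-0.01,0.509,-0.130,-0.235],[0,-0.01,0.509,-0.130,-0.235],[1,-0.01,0.509,-0.130,-0.235],[1,-0.01,0.509,-0.130,-0.235],[1,-0.01,0.509,-0.130,-0.235],[1,-0.01,0.509,-0.130,-0.235],[1,-0.01,0.509,-0.130,-0.235],[1,-0.01,0.509,-0.130,-0.235]]' 40
python3 - <<'E'
from h import *
m=env.camera_model("wrist"); im=env.get_image("wrist"); cv2.imwrite("pics/w3.png",im[:,:,::-1]); np.save("w3.npy",m)
E
```

```text
time_s: 7.7
position: [0.4711, 0.3798, 0.2283]
tool_rot: [[-0.0, -0.05, 0.999], [-0.0, 0.999, 0.05], [-1.0, -0.0, -0.0]]
ft_force: [-0.8, -0.4, 0.0]
grip_width: 0.0857
```

View pics/w3.png

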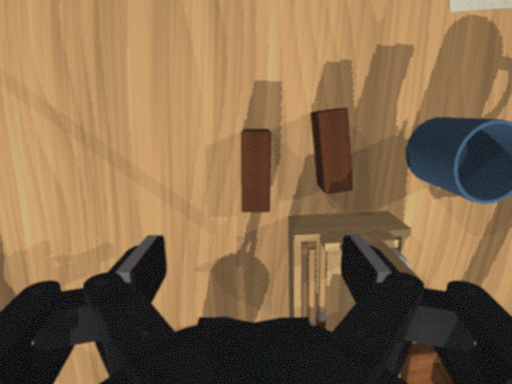

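```bash
python3 - <<'E'
from h import *
m=np.load("w3.npy",allow_pickle=True).item()
np.set_printoptions(precision=4,suppress=True)
for n,c in dict(B=[(242,130),(271,130),(270,211),(243,211)],A=[(319,112),(347,109),(352,188),(325,192)]).items():
    P=np.array([onz(m,u,v,.045) for u,v in c]); e=P[0]-P[3]+P[1]-P[2]
    print(n,P.mean(0),np.linalg.norm(P-np.roll(P,-1,0),axis=1),np.degrees(np.arctan2(e[1],e[0])))
    go(*P.mean(0)[:2],.025,np.degrees(np.arctan2(e[1],e[0]))-90)
print('mug near', onz(m,408,155,.05), onz(m,455,155,.095), 'carrier end z.06',onz(m,290,220,.06),onz(m,408,233,.06))
E
```

```text
B [0.4741 0.3848 0.045 ] [0.0302 0.0889 0.0302 0.0889] 92.9893667188475
shift [0.2034 0.0051 0.003 ] head 2.81  yaw -0.003 (-0.2deg; alt 3.138) | p [0.4714 0.3796 0.2284] tilt [-0. -0. -1.] t 7.75 w 0.0853 q [27.7 28.1 66.7 -0.  85.2 24.8]
A [0.5576 0.4112 0.045 ] [0.0292 0.0851 0.0301 0.0862] 100.6213345070179
shift [0.2033 0.0274 0.0876] head 2.81  yaw -0.136 (-7.8deg; alt 3.005) | p [0.4714 0.3796 0.2284] tilt [-0. -0. -1.] t 7.75 w 0.0853 q [27.7 28.1 66.7 -0.  85.2 24.8]
mug near [0.6346 0.4126 0.05  ] [0.6559 0.4203 0.095 ] carrier end z.06 [0.5125 0.3371 0.06  ] [0.6456 0.3276 0.06  ]
```

```bash
python3 -m jog '[[0.2,0.05,0.012,0.002,0],[0.2,0.1,0.012,0.002,0],[0.2,0.13,0.012,0.002,0],[0.2,0.15,0.012,0.002,0],[0.2,0.17,0.012,0.002,0],[0.2,0.19,0.012,0.002,0],[0.2,0.201,0.012,0.002,0],[0.2,0.201,0.012,0.002,0],[-0.5,0.201,0.012,0.002,0],[-0.5,0.201,0.012,0.002,0],[-0.5,0.201,0.012,0.002,0],[-0.5,0.201,0.012,0.002,0],[-0.5,0.201,0.012,0.002,0],[-0.5,0.201,0.012,0.002,0]]' 40
python3 -m jog '[[-0.5,-0.04,0,0,0],[-0.5,-0.09,0,0,0],[-0.5,-0.14,0,0,0],[-0.5,-0.19,0,0,0],[-0.5,-0.21,0,0,0],[-0.5,-0.21,0,0,0]]' 40
python3 -c "
from h import *
p=tote(-.045,-.075);print(p);go(*p,.23,-11);go(*p,.045,-11)"
```

```text
time_s: 9.15
position: [0.4735, 0.3928, 0.0285]
tool_rot: [[0.002, -0.05, 0.999], [0.001, 0.999, 0.05], [-1.0, 0.001, 0.002]]
ft_force: [-0.7, -1.4, 6.3]
grip_width: 0.0316
time_s: 9.75
position: [0.4735, 0.3931, 0.2409]
tool_rot: [[0.006, -0.05, 0.999], [0.003, 0.999, 0.05], [-1.0, 0.003, 0.006]]
ft_force: [0.4, -0.4, -2.3]
grip_width: 0.0315
[ 0.4760161  -0.29483563]
shift [ 0.0086 -0.6872 -0.0321] head 2.88  yaw 0.242 (13.9deg; alt -2.899) | p [0.4735 0.3931 0.2409] tilt [ 0.006  0.003 -1.   ] t 9.75 w 0.0315 q [28.7 28.5 63.9  0.  87.2 25.8]
shift [ 0.1936 -0.6878 -0.0332] head 2.88  yaw 0.242 (13.9deg; alt -2.899) | p [0.4735 0.3931 0.2409] tilt [ 0.006  0.003 -1.   ] t 9.75 w 0.0315 q [28.7 28.5 63.9  0.  87.2 25.8]
```

```bash
python3 -m jog '[[-0.5,0,-0.688,-0.033,0.242],[-0.5,0,-0.688,-0.033,0.242],[-0.5,0,-0.688,-0.033,0.242],[-0.5,0,-0.688,-0.033,0.242],[-0.5,0,-0.688,-0.033,0.242],[-0.5,0,-0.688,-0.033,0.242],[-0.5,0,-0.688,-0.033,0.242],[-0.5,0,-0.688,-0.033,0.242],[-0.5,0,-0.688,-0.033,0.242],[-0.5,0,-0.688,-0.033,0.242],[-0.5,0,-0.688,-0.033,0.242],[-0.5,0,-0.688,-0.033,0.242],[-0.5,0,-0.688,-0.033,0.242],[-0.5,0,-0.688,-0.033,0.242],[-0.5,0,-0.688,-0.033,0.242],[-0.5,0,-0.688,-0.033,0.242],[-0.5,0,-0.688,-0.033,0.242]]' 40
python3 - <<'E'
from h import *
p=tote(-.045,-.075);go(*p,.040,-11)
m=env.camera_model("wrist"); im=env.get_image("wrist"); cv2.imwrite("pics/w4.png",im[:,:,::-1]); np.save("w4.npy",m)
E
```

```text
time_s: 11.45
position: [0.4741, -0.295, 0.2364]
tool_rot: [[-0.001, 0.19, 0.982], [0.002, 0.982, -0.19], [-1.0, 0.001, -0.002]]
ft_force: [-0.7, 0.0, 0.5]
grip_width: 0.0314
shift [0.1964 0.0002 0.0022] head -10.95  yaw 0.001 (0.0deg; alt -3.141) | p [ 0.4741 -0.295   0.2364] tilt [-0.001  0.002 -1.   ] t 11.45 w 0.0314 q [-44.   23.1  73.8   0.   83.2 -33.1]
```

View pics/w4.png

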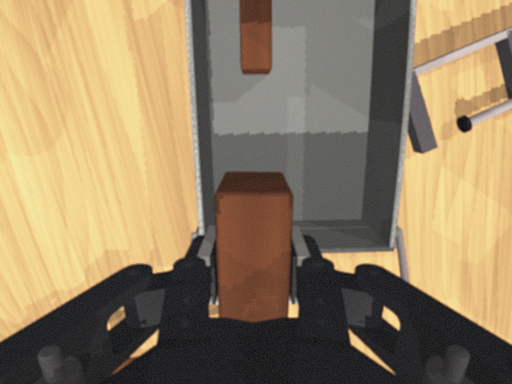

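```bash
python3 - <<'E'
from h import *
m=np.load("w4.npy",allow_pickle=True).item()
for p in [(205,240),(397,250),(193,20),(413,20)]:
    P=onz(m,*p,.09); c,s=np.cos(TH),np.sin(TH); d=P[:2]-TC; print(P, 'tote', c*d[0]+s*d[1], -s*d[0]+c*d[1])
print(proj(m,[[*tote(0,-.15),.09],[*tote(-.045,-.13),.0]]))
E
```

```text
[ 0.41421237 -0.34247517  0.09      ] tote -0.09657817561315321 -0.13355697056659707
[ 0.60730326 -0.392144    0.09      ] tote 0.10244235621195522 -0.14546976773507622
[ 0.45019342 -0.14199501  0.09      ] tote -0.09951160950415992 0.07010531320801536
[ 0.63907938 -0.17557587  0.09      ] tote 0.09231150671057886 0.07318256357377352
[[299.36050958 254.82378057]
 [255.37852124 208.9716395 ]]
```

```bash
python3 -m jog '[[-0.5,0.05,0.005,0.003,0],[-0.5,0.1,0.005,0.003,0],[-0.5,0.14,0.005,0.003,0],[-0.5,0.16,0.005,0.003,0],[-0.5,0.18,0.005,0.003,0],[-0.5,0.195,0.005,0.003,0],[-0.5,0.198,0.005,0.003,0],[-0.5,0.198,0.005,0.003,0],[-0.1,0.198,0.005,0.003,0],[-0.1,0.198,0.005,0.003,0],[0,0.198,0.005,0.003,0],[0,0.198,0.005,0.003,0]]' 40
python3 -m jog '[[0,-0.03,0,0,0],[0,-0.08,0,0,0],[0,-0.13,0,0,0],[0,-0.18,0,0,0],[0,-0.21,0,0,0],[0,-0.21,0,0,0]]' 40
python3 -c "
from h import *
go(.5575,.415,.23,9.5)"
```

```text
time_s: 12.7
position: [0.4794, -0.2925, 0.0407]
tool_rot: [[0.003, 0.191, 0.982], [-0.003, 0.982, -0.191], [-1.0, -0.002, 0.004]]
ft_force: [5.4, -1.0, 4.8]
grip_width: 0.0424
time_s: 13.3
position: [0.4788, -0.2925, 0.2544]
tool_rot: [[0.006, 0.191, 0.982], [-0.006, 0.982, -0.191], [-1.0, -0.005, 0.007]]
ft_force: [0.6, 0.5, -0.7]
grip_width: 0.0426
shift [ 0.0203  0.7096 -0.0579] head -11.00  yaw -0.358 (-20.5deg; alt 2.784) | p [ 0.4788 -0.2925  0.2544] tilt [ 0.006 -0.006 -1.   ] t 13.3 w 0.0426 q [-43.5  22.4  71.9  -0.   85.2 -32.5]
```

```bash
python3 -m jog '[[0,0,0.710,-0.058,-0.358],[0,0,0.710,-0.058,-0.358],[0,0,0.710,-0.058,-0.358],[0,0,0.710,-0.058,-0.358],[0,0,0.710,-0.058,-0.358],[0,0,0.710,-0.058,-0.358],[0,0,0.710,-0.058,-0.358],[0,0,0.710,-0.058,-0.358],[0,0,0.710,-0.058,-0.358],[0,0,0.710,-0.058,-0.358],[0,0,0.710,-0.058,-0.358],[0,0,0.710,-0.058,-0.358],[0,0,0.710,-0.058,-0.358],[0,0,0.710,-0.058,-0.358],[0.3,0,0.710,-0.058,-0.358],[0.3,0,0.710,-0.058,-0.358],[0.3,0,0.710,-0.058,-0.358],[0.3,0,0.710,-0.058,-0.358]]' 40
python3 - <<'E'
from h import *
m=env.camera_model("wrist"); im=env.get_image("wrist"); cv2.imwrite("pics/w5.png",im[:,:,::-1]); np.save("w5.npy",m)
E
```

```text
time_s: 15.1
position: [0.5569, 0.4147, 0.2494]
tool_rot: [[-0.0, -0.164, 0.987], [-0.001, 0.987, 0.164], [-1.0, -0.0, -0.0]]
ft_force: [0.2, -0.8, 1.3]
grip_width: 0.0554
```

View pics/w5.png

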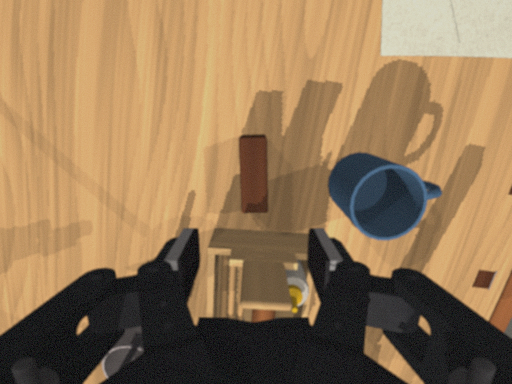

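```bash
python3 - <<'E'
from h import *
m=np.load("w5.npy",allow_pickle=True).item()
np.set_printoptions(precision=4,suppress=True)
P=np.array([onz(m,u,v,.045) for u,v in [(239.5,136.5),(265.5,137),(267.5,211),(241.5,211.5)]]); e=P[0]-P[3]+P[1]-P[2]
h=np.degrees(np.arctan2(e[1],e[0]))-90
print(P.mean(0),h,np.linalg.norm(P-np.roll(P,-1,0),axis=1)); go(*P.mean(0)[:2],.027,h)
for u,v in [(210,230),(308,236)]: print(onz(m,u,v,.06))
print(onz(m,330,185,.09), onz(m,348,215,.095))
print(onz(m,240,258,.162), onz(m,300,260,.162))
E
```

```text
[0.5576 0.4116 0.045 ] 10.9295311819575 [0.0291 0.0872 0.031  0.0884]
shift [ 0.2226 -0.0031  0.0001] head 9.42  yaw -0.026 (-1.5deg; alt 3.115) | p [0.557  0.4148 0.2496] tilt [ 0. -0. -1.] t 15.15 w 0.0557 q [26.9 37.2 46.7 -0.  96.2 17.5]
[0.5178 0.3424 0.06  ]
[0.6318 0.3536 0.06  ]
[0.634  0.4237 0.09  ] [0.6582 0.3969 0.095 ]
[0.554  0.3663 0.162 ] [0.6025 0.3725 0.162 ]
```

```bash
python3 -m jog '[[0.3,0.05,0.007,0.001,-0.02],[0.3,0.1,0.007,0.001,-0.02],[0.3,0.14,0.007,0.001,-0.02],[0.3,0.17,0.007,0.001,-0.02],[0.3,0.19,0.007,0.001,-0.02],[0.3,0.21,0.007,0.001,-0.02],[0.3,0.222,0.007,0.001,-0.02],[0.3,0.222,0.007,0.001,-0.02],[-0.5,0.222,0.007,0.001,-0.02],[-0.5,0.222,0.007,0.001,-0.02],[-0.5,0.222,0.007,0.001,-0.02],[-0.5,0.222,0.007,0.001,-0.02],[-0.5,0.222,0.007,0.001,-0.02],[-0.5,0.222,0.007,0.001,-0.02]]' 40
python3 -m jog '[[-0.5,-0.04,0,0,0],[-0.5,-0.09,0,0,0],[-0.5,-0.14,0,0,0],[-0.5,-0.19,0,0,0],[-0.5,-0.23,0,0,0],[-0.5,-0.23,0,0,0]]' 40
python3 -c "
from h import *
p=tote(.042,.01);print(p);go(*p,.25,-11);go(*p,.045,-11)"
```

```text
time_s: 16.55
position: [0.5573, 0.4235, 0.0289]
tool_rot: [[0.002, -0.185, 0.983], [0.001, 0.983, 0.185], [-1.0, 0.001, 0.003]]
ft_force: [-0.3, -0.8, 6.9]
grip_width: 0.0312
time_s: 17.15
position: [0.5575, 0.424, 0.2647]
tool_rot: [[0.011, -0.185, 0.983], [0.006, 0.983, 0.185], [-1.0, 0.004, 0.012]]
ft_force: [0.3, 0.5, -0.4]
grip_width: 0.0313
[ 0.57763643 -0.22799771]
shift [ 0.0112 -0.6444 -0.1011] head 10.67  yaw 0.378 (21.7deg; alt -2.763) | p [0.5575 0.424  0.2647] tilt [ 0.011  0.006 -1.   ] t 17.15 w 0.0313 q [27.6 37.3 44.1  0.  97.9 16.9]
shift [ 0.2161 -0.6452 -0.1035] head 10.67  yaw 0.378 (21.7deg; alt -2.763) | p [0.5575 0.424  0.2647] tilt [ 0.011  0.006 -1.   ] t 17.15 w 0.0313 q [27.6 37.3 44.1  0.  97.9 16.9]
```

```bash
python3 -m jog '[[-0.5,-0.03,-0.322,-0.08,0.378],[-0.5,-0.03,-0.322,-0.08,0.378],[-0.5,-0.03,-0.322,-0.08,0.378],[-0.5,-0.03,-0.322,-0.08,0.378],[-0.5,-0.03,-0.322,-0.08,0.378],[-0.5,-0.03,-0.322,-0.08,0.378],[-0.5,0,-0.645,-0.101,0.378],[-0.5,0,-0.645,-0.101,0.378],[-0.5,0,-0.645,-0.101,0.378],[-0.5,0,-0.645,-0.101,0.378],[-0.5,0,-0.645,-0.101,0.378],[-0.5,0,-0.645,-0.101,0.378],[-0.5,0,-0.645,-0.101,0.378],[-0.5,0,-0.645,-0.101,0.378],[-0.5,0,-0.645,-0.101,0.378],[-0.5,0,-0.645,-0.101,0.378]]' 40
python3 -c "
from h import *
p=tote(.042,.01);print(p);go(*p,.041,-11)"
```

```text
time_s: 18.75
position: [0.5765, -0.2281, 0.2571]
tool_rot: [[-0.0, 0.19, 0.982], [0.001, 0.982, -0.19], [-1.0, 0.001, -0.001]]
ft_force: [-0.7, 0.6, -0.5]
grip_width: 0.0314
[ 0.57763643 -0.22799771]
shift [2.161e-01 2.000e-04 1.200e-03] head -10.96  yaw 0.001 (0.0deg; alt -3.141) | p [ 0.5765 -0.2281  0.2571] tilt [-0.     0.001 -1.   ] t 18.75 w 0.0314 q [-32.5  28.6  61.    0.   90.4 -21.6]
```

```bash
python3 -m jog '[[-0.5,0.05,0,0.001,0],[-0.5,0.1,0,0.001,0],[-0.5,0.15,0,0.001,0],[-0.5,0.18,0,0.001,0],[-0.5,0.2,0,0.001,0],[-0.5,0.215,0,0.001,0],[-0.5,0.217,0,0.001,0],[-0.5,0.217,0,0.001,0],[-0.1,0.217,0,0.001,0],[-0.1,0.217,0,0.001,0],[0,0.217,0,0.001,0],[0,0.217,0,0.001,0]]' 40
python3 -m jog '[[0,-0.03,0,0,0],[0,-0.08,0,0,0],[0,-0.13,0,0,0],[0,-0.18,0,0,0],[0,-0.21,0,0,0],[0,-0.21,0,0,0]]' 40
python3 - <<'E'
from h import *
print(tote(0,.194)); go(*tote(0,.194),.22,79)
im=env.get_image("top"); cv2.imwrite("pics/top2.png",im[:,:,::-1])
im=env.get_image("side"); cv2.imwrite("pics/side2.png",im[:,:,::-1])
E
```

```text
time_s: 19.95
position: [0.5764, -0.2269, 0.0412]
tool_rot: [[-0.003, 0.188, 0.982], [0.001, 0.982, -0.188], [-1.0, 0.001, -0.003]]
ft_force: [-10.2, 2.9, 5.4]
grip_width: 0.0423
time_s: 20.55
position: [0.5789, -0.2281, 0.2563]
tool_rot: [[0.009, 0.188, 0.982], [-0.005, 0.982, -0.188], [-1.0, -0.004, 0.01]]
ft_force: [0.1, 0.1, -0.3]
grip_width: 0.0423
[ 0.57151695 -0.03936433]
shift [ 0.0352  0.1841 -0.0431] head -10.85  yaw -1.568 (-89.9deg; alt 1.573) | p [ 0.5789 -0.2281  0.2563] tilt [ 0.009 -0.005 -1.   ] t 20.55 w 0.0423 q [-32.4  28.6  61.2   0.   89.6 -21.5]
```

View pics/top2.png

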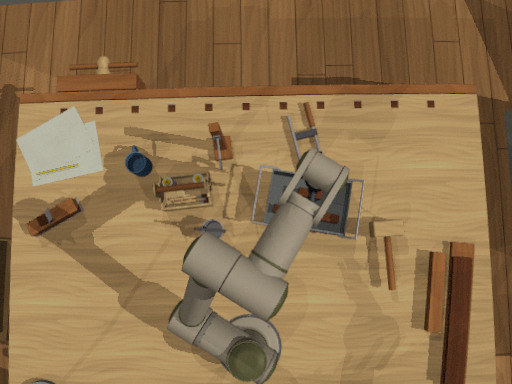

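View pics/side2.png

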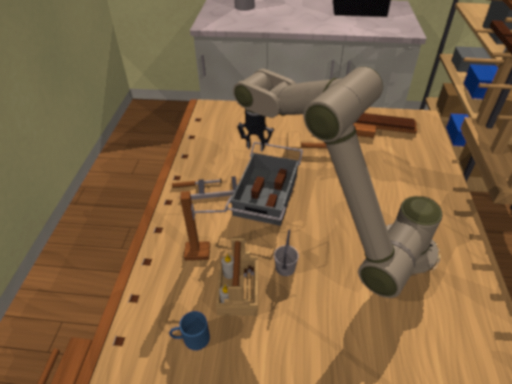

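```bash
python3 -m jog '[[-0.3,0.055,0.184,-0.043,1.573],[-0.3,0.055,0.184,-0.043,1.573],[-0.3,0.055,0.184,-0.043,1.573],[-0.3,0.055,0.184,-0.043,1.573],[-0.3,0.055,0.184,-0.043,1.573],[-0.3,0.055,0.184,-0.043,1.573],[-0.3,0.055,0.184,-0.043,1.573],[-0.3,0.055,0.184,-0.043,1.573],[-0.3,0.055,0.184,-0.043,1.573],[-0.3,0.055,0.184,-0.043,1.573],[-0.3,0.055,0.184,-0.043,1.573],[-0.3,0.055,0.184,-0.043,1.573],[-0.3,0.055,0.184,-0.043,1.573]]' 20
python3 - <<'E'
from h import *
m=env.camera_model("wrist"); im=env.get_image("wrist"); cv2.imwrite("pics/w6.png",im[:,:,::-1]); np.save("w6.npy",m)
go(*tote(0,.194),.089,79)
E
```

```text
time_s: 21.95
position: [0.57, -0.04, 0.1943]
tool_rot: [[-0.002, 0.982, -0.19], [0.001, -0.19, -0.982], [-1.0, -0.002, -0.0]]
ft_force: [0.0, -0.1, 0.2]
grip_width: 0.0297
shift [ 0.1056  0.0014 -0.001 ] head -100.97  yaw 0.001 (0.0deg; alt -3.141) | p [ 0.5701 -0.0402  0.1946] tilt [-0.001  0.    -1.   ] t 22.0 w 0.0296 q [-15.9  26.3  75.7   0.   78.1  85.1]
```

View pics/w6.png

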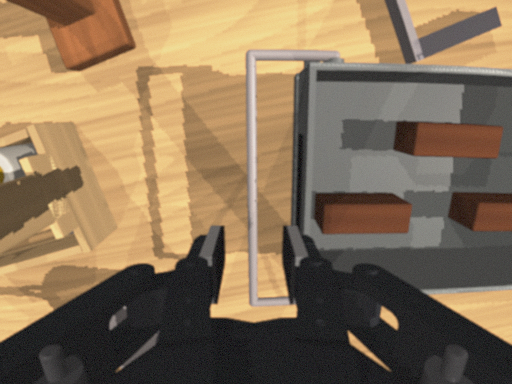

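```bash
python3 - <<'E'
from h import *
m=np.load("w6.npy",allow_pickle=True).item()
c,s=np.cos(TH),np.sin(TH)
def loc(P): d=P[:2]-TC; return c*d[0]+s*d[1], -s*d[0]+c*d[1]
for p in [(249.5,56),(255,301),(252,180)]: P=onz(m,*p,.084); print(P,loc(P))
for p in [(309,64),(299,290)]: P=onz(m,*p,.09); print(P,loc(P))
E
```

```text
[ 0.67584111 -0.0564546   0.084     ] (np.float64(0.10566841433787899), np.float64(0.19712970979405167))
[ 0.46508712 -0.02022257  0.084     ] (np.float64(-0.10812682806856874), np.float64(0.19248230274045447))
[ 0.58066305 -0.03986007  0.084     ] (np.float64(0.009072654006360092), np.float64(0.19525852734452584))
[ 0.6610689  -0.09881438  0.09      ] (np.float64(0.09925024078157713), np.float64(0.15272952904197165))
[ 0.47308235 -0.06256373  0.09      ] (np.float64(-0.09219941824138737), np.float64(0.15244462625647012))
```

```bash
python3 -m jog '[[-0.3,0.04,0,-0.002,0],[-0.3,0.08,0,-0.002,0],[-0.3,0.1,0,-0.002,0],[-0.3,0.115,0,-0.002,0],[-0.3,0.115,0,-0.002,0],[-1,0.115,0,-0.002,0],[-1,0.115,0,-0.002,0],[-1,0.115,0,-0.002,0],[-1,0.115,0,-0.002,0],[-1,0.115,0,-0.002,0],[-1,0.115,0,-0.002,0]]' 25
```

```text
time_s: 23.1
position: [0.5712, -0.0389, 0.0807]
tool_rot: [[0.001, 0.981, -0.193], [-0.0, -0.193, -0.981], [-1.0, 0.001, 0.0]]
ft_force: [0.8, -0.5, 0.3]
grip_width: 0.0069
```

```bash
python3 -m jog '[[-1,-0.0064,0,0.0003,0],[-1,-0.0127,0,0.0013,0],[-1,-0.0189,0,0.0029,0],[-1,-0.0249,0,0.0051,0],[-1,-0.0307,0,0.0078,0],[-1,-0.0361,0,0.0112,0],[-1,-0.0412,0,0.0150,0],[-1,-0.0459,0,0.0194,0],[-1,-0.0501,0,0.0242,0],[-1,-0.0539,0,0.0294,0],[-1,-0.0570,0,0.0350,0],[-1,-0.0597,0,0.0408,0],[-1,-0.0617,0,0.0469,0],[-1,-0.0631,0,0.0531,0],[-1,-0.0638,0,0.0595,0],[-1,-0.0640,0,0.0659,0],[-1,-0.0635,0,0.0722,0]]' 25
```

```text
time_s: 24.8
position: [0.5573, -0.1103, 0.144]
tool_rot: [[0.001, 0.981, -0.193], [-0.001, -0.193, -0.981], [-1.0, 0.001, 0.0]]
ft_force: [3.5, 0.9, 6.1]
grip_width: 0.0074
```

```bash
python3 -m jog '[[-1,0.0012,0,0.0063,0],[-1,0.0029,0,0.0125,0],[-1,0.0053,0,0.0184,0],[-1,0.0083,0,0.0241,0],[-1,0.0118,0,0.0295,0],[-1,0.0158,0,0.0344,0],[-1,0.0203,0,0.0390,0],[-1,0.0252,0,0.0431,0],[-1,0.0305,0,0.0466,0],[-1,0.0361,0,0.0497,0],[-1,0.0421,0,0.0521,0],[-1,0.0482,0,0.0539,0],[-1,0.0535,0,0.0550,0],[-1,0.0555,0,0.0552,0],[-1,0.0565,0,0.0552,0],[-1,0.0565,0,0.0552,0]]' 25
python3 - <<'E'
from h import *
im=env.get_image("side"); cv2.imwrite("pics/side3.png",im[:,:,::-1])
m=env.camera_model("wrist"); im=env.get_image("wrist"); cv2.imwrite("pics/w7.png",im[:,:,::-1])
E
```

```text
time_s: 26.4
position: [0.5464, -0.1633, 0.0897]
tool_rot: [[0.002, 0.981, -0.192], [-0.001, -0.192, -0.981], [-1.0, 0.002, 0.0]]
ft_force: [-2.4, 7.2, 24.6]
grip_width: 0.0069
```

View pics/w7.png

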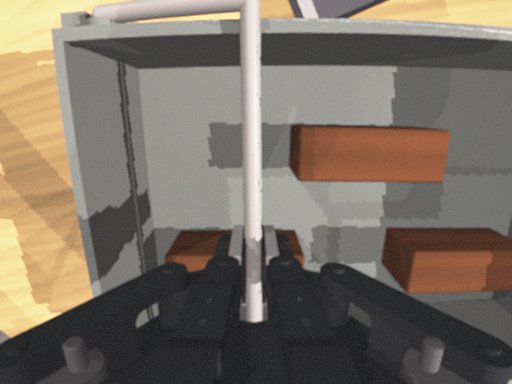

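```bash
python3 -m jog '[[-0.4,-0.003,0,0,0],[-0.4,-0.003,0,0,0],[-0.4,-0.003,0,0,0],[-0.4,-0.04,0,0,0],[-0.4,-0.08,0,0,0],[-0.4,-0.1,0,0,0],[-0.4,-0.1,0,0,0]]' 25
python3 - <<'E'
from h import *
go(*tote(0,-.194),.195,79)
m=env.camera_model("wrist"); im=env.get_image("wrist"); cv2.imwrite("pics/w8.png",im[:,:,::-1]); np.save("w8.npy",m)
E
```

```text
time_s: 27.2
position: [0.547, -0.1643, 0.1896]
tool_rot: [[0.004, 0.981, -0.193], [-0.002, -0.193, -0.981], [-1.0, 0.004, 0.002]]
ft_force: [0.9, -1.0, 0.5]
grip_width: 0.0259
shift [-0.0049  0.0009  0.2607] head -101.13  yaw -0.002 (-0.1deg; alt 3.139) | p [ 0.547  -0.1643  0.1896] tilt [ 0.004 -0.002 -1.   ] t 27.2 w 0.0259 q [-28.6  26.4  76.4  -0.   76.9  72.6]
```

View pics/w8.png

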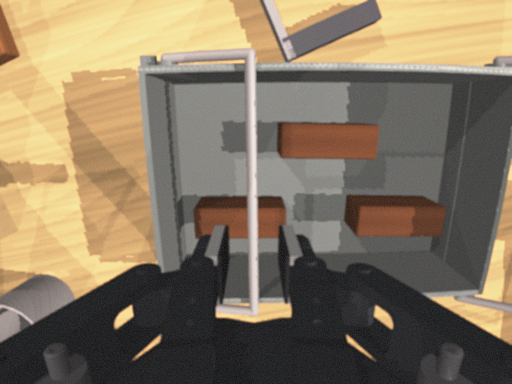

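```bash
python3 -m jog '[[-0.3,-0.02,0.001,0.261,0],[-0.3,-0.02,0.001,0.261,0],[-0.3,-0.02,0.001,0.261,0],[-0.3,-0.02,0.001,0.261,0],[-0.3,-0.02,0.001,0.261,0],[-0.3,-0.005,0.001,0.261,0],[-0.3,-0.005,0.001,0.261,0],[-0.3,-0.005,0.001,0.261,0]]' 25
python3 - <<'E'
from h import *
m=env.camera_model("wrist"); im=env.get_image("wrist"); cv2.imwrite("pics/w9.png",im[:,:,::-1]); np.save("w9.npy",m)
go(*tote(0,-.194),.079,79)
E
```

```text
time_s: 28.05
position: [0.4968, -0.4186, 0.1907]
tool_rot: [[-0.002, 0.981, -0.193], [0.003, -0.193, -0.981], [-1.0, -0.003, -0.003]]
ft_force: [0.0, 0.6, 0.3]
grip_width: 0.0301
shift [0.1126 0.0007 0.002 ] head -101.05  yaw -0.001 (-0.0deg; alt 3.141) | p [ 0.4973 -0.4183  0.1916] tilt [-0.001  0.002 -1.   ] t 28.1 w 0.0298 q [-50.5  34.2  61.9   0.   84.1  50.6]
```

View pics/w9.png

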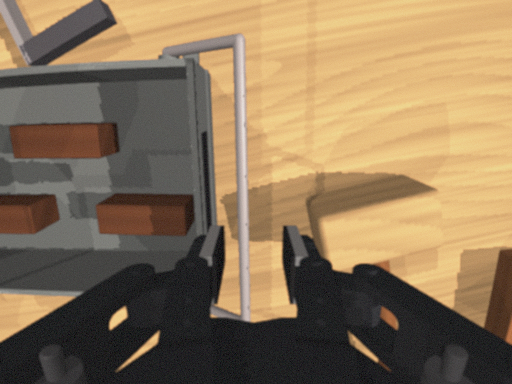

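```bash
python3 - <<'E'
from h import *
m=np.load("w9.npy",allow_pickle=True).item()
c,s=np.cos(TH),np.sin(TH)
def loc(P): d=P[:2]-TC; return np.round([c*d[0]+s*d[1], -s*d[0]+c*d[1]],4)
for z in (.084,.094):
  for p in [(239.5,41),(245.5,314),(242,180)]: P=onz(m,*p,z); print(z,P,loc(P))
for p in [(197,62),(211,290)]: P=onz(m,*p,.09); print('rim',P,loc(P))
for p in [(310,205),(320,250),(435,190),(440,240)]: P=onz(m,*p,.045); print('mallet',loc(P))
m=np.load("w8.npy",allow_pickle=True).item()
for p in [(141,68),(160,300),(510,72),(484,292)]: P=onz(m,*p,.09); print('rim8',P,loc(P))
for p in [(250,57),(254,308)]: P=onz(m,*p,.094); print('leftbar in',P,loc(P))
m=np.load("w6.npy",allow_pickle=True).item()
E
```

```text
0.084 [ 0.61381755 -0.42972154  0.084     ] [ 0.116  -0.1811]
0.084 [ 0.38196979 -0.38708088  0.084     ] [-0.1197 -0.1835]
0.084 [ 0.50990619 -0.4102946   0.084     ] [ 0.0103 -0.1819]
0.094 [ 0.61157909 -0.42974773  0.094     ] [ 0.1138 -0.1816]
0.094 [ 0.38957725 -0.38891789  0.094     ] [-0.1119 -0.1838]
0.094 [ 0.51208056 -0.41114579  0.094     ] [ 0.0126 -0.1823]
rim [ 0.60454647 -0.39628537  0.09      ] [ 0.1005 -0.1501]
rim [ 0.4175452  -0.36291853  0.09      ] [-0.0894 -0.153 ]
mallet [-0.0238 -0.2465]
mallet [-0.0724 -0.2594]
mallet [-0.0087 -0.3712]
mallet [-0.0629 -0.3862]
rim8 [ 0.65986941 -0.10089497  0.09      ] [0.0985 0.1505]
rim8 [ 0.46758225 -0.06137616  0.09      ] [-0.0978  0.1526]
rim8 [ 0.60722593 -0.38049508  0.09      ] [ 0.1001 -0.134 ]
rim8 [ 0.41192985 -0.35981047  0.09      ] [-0.0955 -0.151 ]
leftbar in [ 0.65011592 -0.18121188  0.094     ] [0.1042 0.0698]
leftbar in [ 0.44643126 -0.14413837  0.094     ] [-0.1028  0.0673]
```

```bash
python3 - <<'E'
from h import *
m=np.load("w9.npy",allow_pickle=True).item(); t=env.camera_model("top"); s_=env.camera_model("side")
c,s=np.cos(TH),np.sin(TH)
def loc(P): d=P[:2]-TC; return np.round([c*d[0]+s*d[1], -s*d[0]+c*d[1]],4)
for a,b in [((364,182.5),(239.5,41)),((355,239),(245.5,314))]:
    P,e=tri(t,a,m,b); print('top-wrist',P,e,loc(P))
for a,b in [((255,143),(239.5,41)),((303,151),(245.5,314))]:
    P,e=tri(s_,a,m,b); print('side-wrist',P,e,loc(P))
for z in (.1,.105,.11,.115):
    A=onz(m,239.5,41,z);B=onz(m,245.5,314,z); print(z,np.linalg.norm(A-B),loc(A),loc(B))
crop("pics/w9.png","pics/w9c.png",140,10,130,110,5)
E
```

```text
top-wrist [ 0.60010199 -0.4290042   0.133364  ] 0.005472096446091291 [ 0.1024 -0.183 ]
top-wrist [ 0.3965818  -0.39177588  0.10412404] 0.0023730684513816012 [-0.1045 -0.1853]
side-wrist [ 0.60347338 -0.4295653   0.11203003] 0.007956527310634247 [ 0.1058 -0.1829]
side-wrist [ 0.39421395 -0.39255796  0.10692796] 0.008951036998748526 [-0.1067 -0.1865]
0.1 0.2197186260246784 [ 0.1125 -0.1818] [-0.1072 -0.1841]
0.105 0.21471309895014803 [ 0.1114 -0.1821] [-0.1033 -0.1842]
0.11 0.20970757187561773 [ 0.1103 -0.1823] [-0.0994 -0.1844]
0.115 0.20470204480108734 [ 0.1092 -0.1825] [-0.0955 -0.1846]
```

View pics/w9c.png

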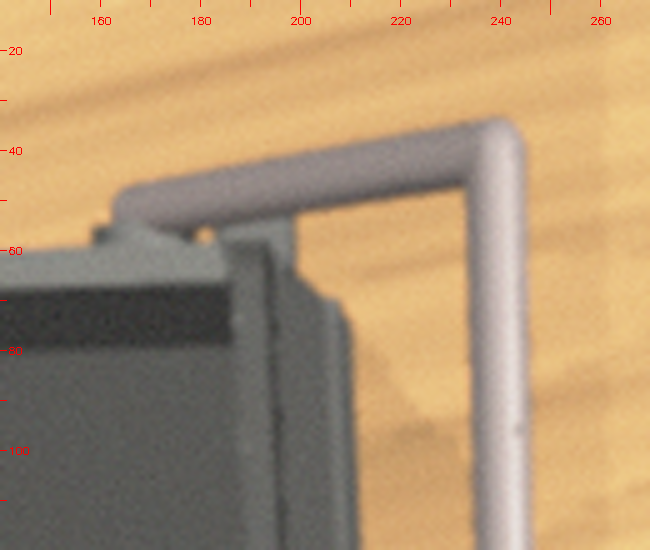

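```bash
python3 -m jog '[[-0.3,0.04,0,-0.006,0],[-0.3,0.06,0,-0.006,0],[-0.3,0.075,0,-0.006,0],[-0.3,0.086,0,-0.006,0],[-0.3,0.086,0,-0.006,0],[-1,0.086,0,-0.006,0],[-1,0.086,0,-0.006,0],[-1,0.086,0,-0.006,0],[-1,0.086,0,-0.006,0],[-1,0.086,0,-0.006,0],[-1,0.086,0,-0.006,0]]' 25
python3 - <<'E'
from h import *
im=env.get_image("wrist"); cv2.imwrite("pics/w10.png",im[:,:,::-1])
E
```

```text
time_s: 29.2
position: [0.4984, -0.4137, 0.1064]
tool_rot: [[0.001, 0.981, -0.193], [0.001, -0.193, -0.981], [-1.0, 0.0, -0.001]]
ft_force: [2.4, 5.2, -1.2]
grip_width: 0.0071
```

View pics/w10.png

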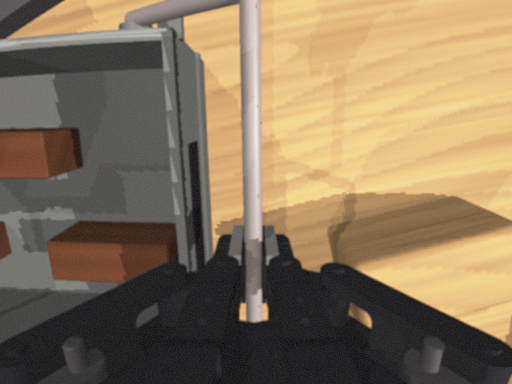

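Bar firmly held; swing it.

```bash
python3 -m jog '[[-1,-0.0057,0,-0.0030,0],[-1,-0.0109,0,-0.0067,0],[-1,-0.0158,0,-0.0108,0],[-1,-0.0203,0,-0.0154,0],[-1,-0.0243,0,-0.0204,0],[-1,-0.0277,0,-0.0258,0],[-1,-0.0306,0,-0.0315,0],[-1,-0.0329,0,-0.0374,0],[-1,-0.0346,0,-0.0436,0],[-1,-0.0357,0,-0.0499,0],[-1,-0.0362,0,-0.0563,0],[-1,-0.0360,0,-0.0627,0],[-1,-0.0352,0,-0.0690,0]]' 25
python3 -m jog '[[-1,0.0015,0,-0.0062,0],[-1,0.0035,0,-0.0123,0],[-1,0.0062,0,-0.0181,0],[-1,0.0094,0,-0.0236,0],[-1,0.0132,0,-0.0288,0],[-1,0.0175,0,-0.0336,0],[-1,0.0222,0,-0.0379,0],[-1,0.0273,0,-0.0417,0],[-1,0.0328,0,-0.0450,0],[-1,0.0386,0,-0.0478,0],[-1,0.0447,0,-0.0499,0],[-1,0.0508,0,-0.0514,0],[-1,0.0530,0,-0.0518,0],[-1,0.0550,0,-0.0519,0],[-1,0.0550,0,-0.0519,0]]' 25
```

```text
time_s: 30.55
position: [0.5114, -0.3464, 0.1424]
tool_rot: [[0.001, 0.981, -0.193], [-0.002, -0.193, -0.981], [-1.0, 0.001, 0.001]]
ft_force: [-4.4, -1.6, 1.5]
grip_width: 0.0069
time_s: 32.05
position: [0.5225, -0.2974, 0.0902]
tool_rot: [[0.005, 0.981, -0.193], [-0.006, -0.193, -0.981], [-1.0, 0.006, 0.005]]
ft_force: [-10.2, -2.4, 25.9]
grip_width: 0.0065
```

```bash
python3 -m jog '[[-0.4,-0.003,0,0,0],[-0.4,-0.003,0,0,0],[-0.4,-0.003,0,0,0],[-0.4,-0.04,0,0,0],[-0.4,-0.09,0,0,0],[-0.4,-0.13,0,-0.06,0],[-0.4,-0.15,0,-0.06,0],[-0.4,-0.15,0,-0.06,0]]' 25
python3 - <<'E'
from h import *
go(*tote(0,0),.25,79)
m=env.camera_model("wrist"); im=env.get_image("wrist"); cv2.imwrite("pics/w11.png",im[:,:,::-1]); np.save("w11.npy",m)
E
```

```text
time_s: 32.85
position: [0.5347, -0.2348, 0.2406]
tool_rot: [[0.007, 0.982, -0.19], [-0.004, -0.19, -0.982], [-1.0, 0.007, 0.002]]
ft_force: [0.4, -1.5, 0.1]
grip_width: 0.0259
shift [-0.0094 -0.0011 -0.0049] head -100.95  yaw 0.001 (0.0deg; alt -3.141) | p [ 0.5347 -0.2348  0.2406] tilt [ 0.007 -0.004 -1.   ] t 32.85 w 0.0259 q [-35.3  25.3  69.5   0.1  84.8  65.6]
```

View pics/w11.png

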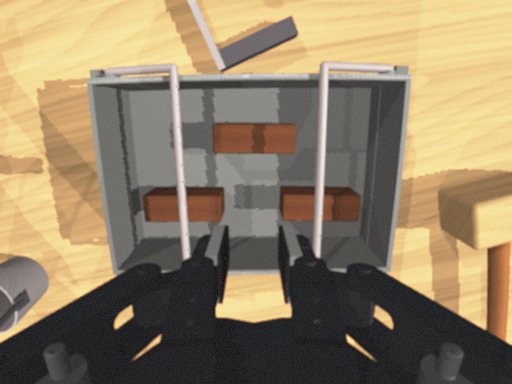

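```bash
python3 - <<'E'
from h import *
from scipy.optimize import least_squares
m=np.load("w11.npy",allow_pickle=True).item()
# tote-local pts (x,y,z): far = +x; left image = +y
L=np.array([[.1,.15,.09],[.1,-.15,.09],[-.1,.15,.09],[-.1,-.15,.09],[.1,.066,.095],[.1,-.066,.095],[-.09,.066,.095],[-.09,-.066,.095]])
px=np.array([[90,81],[409,78],[117,272],[389,268],[175,74],[324,74],[185,255],[318,253]],float)
W=np.array([1,1,1,1,0,0,0,0.])
def f(p,w):
    c,s=np.cos(p[2]),np.sin(p[2]); P=np.c_[p[0]+c*L[:,0]-s*L[:,1],p[1]+s*L[:,0]+c*L[:,1],L[:,2]]
    return ((proj(m,P)-px)*w[:,None]).ravel()
r=least_squares(f,[.5345,-.2298,-.19],args=(W,)); print(r.x,np.degrees(r.x[2]),np.round(r.fun.reshape(-1,2)[:4],1))
print(np.round(f(r.x,np.ones(8)).reshape(-1,2),1))
# bars: points on bars at z .094
c,s=np.cos(TH),np.sin(TH)
for p in [(175,74),(185,255),(324,74),(318,253)]:
    P=onz(m,*p,.096); d=P[:2]-TC; print(np.round([c*d[0]+s*d[1], -s*d[0]+c*d[1]],4))
E
```

```text
[ 0.53482285 -0.23192784 -0.17876871] -10.24269282829171 [[-2.7 -1. ]
 [ 3.3 -2.4]
 [-2.5  2.8]
 [ 1.8  3.4]]
[[-2.7 -1. ]
 [ 3.3 -2.4]
 [-2.5  2.8]
 [ 1.8  3.4]
 [ 0.2  1.7]
 [-0.1 -0.3]
 [ 4.2 14. ]
 [-2.4 14.5]]
[0.1012 0.0652]
[-0.0735  0.0659]
[ 0.1012 -0.0666]
[-0.0713 -0.0705]
```

```bash
sed -i 's/radians(-11.0)/radians(-10.6)/; s/\[.5345,-.2298\]/[.5347,-.2312]/' h.py; python3 -c "
from h import *
go(.59,.233,.31,5.8)"
```

```text
shift [-0.0726 -0.0342 -0.4707] head -101.01  yaw 1.277 (73.2deg; alt -1.864) | p [ 0.5339 -0.2356  0.238 ] tilt [ 0.003 -0.002 -1.   ] t 32.9 w 0.0254 q [-35.4  25.4  69.7   0.   84.7  65.6]
```

```bash
python3 -m jog '[[-0.4,-0.073,-0.034,-0.05,-1.864],[0.2,-0.073,-0.034,-0.471,-1.864],[0.2,-0.073,-0.034,-0.471,-1.864],[0.2,-0.073,-0.034,-0.471,-1.864],[0.2,-0.073,-0.034,-0.471,-1.864],[0.2,-0.073,-0.034,-0.471,-1.864],[0.2,-0.073,-0.034,-0.471,-1.864],[0.2,-0.073,-0.034,-0.471,-1.864],[0.2,-0.073,-0.034,-0.471,-1.864],[0.2,-0.073,-0.034,-0.471,-1.864],[0.2,-0.073,-0.034,-0.471,-1.864],[0.2,-0.073,-0.034,-0.471,-1.864],[0.2,-0.073,-0.034,-0.471,-1.864],[0.2,-0.073,-0.034,-0.471,-1.864],[0.2,-0.073,-0.034,-0.471,-1.864],[0.2,-0.073,-0.034,-0.471,-1.864]]' 40
python3 - <<'E'
from h import *
go(.59,.233,.14,5.8)
m=env.camera_model("wrist"); im=env.get_image("wrist"); cv2.imwrite("pics/w12.png",im[:,:,::-1]); np.save("w12.npy",m)
E
```

```text
time_s: 34.5
position: [0.5907, 0.2318, 0.3089]
tool_rot: [[-0.001, -0.097, 0.995], [-0.0, 0.995, 0.097], [-1.0, 0.0, -0.001]]
ft_force: [0.5, -0.9, 0.2]
grip_width: 0.0514
shift [ 0.1689  0.0012 -0.0004] head 5.57  yaw -0.004 (-0.2deg; alt 3.138) | p [0.5907 0.2318 0.3089] tilt [-0.001 -0.    -1.   ] t 34.5 w 0.0514 q [10.8 29.1 51.9  0.  99.   5.2]
```

View pics/w12.png

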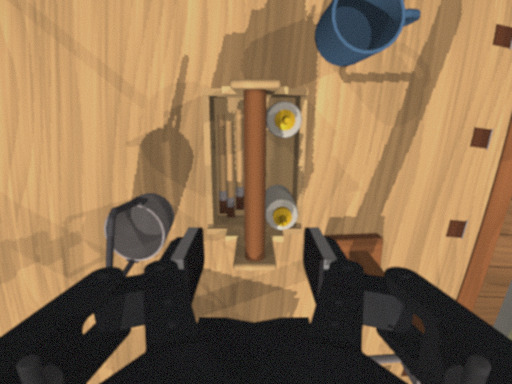

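```bash
python3 - <<'E'
from h import *
m=np.load("w12.npy",allow_pickle=True).item()
A=onz(m,255.5,92,.15);B=onz(m,255.5,260,.15);print(A,B,(A+B)/2,np.linalg.norm(A-B),np.degrees(np.arctan2(*(A-B)[:2][::-1])))
A=onz(m,256,81,.162);B=onz(m,255,267,.162);print(A,B,(A+B)/2,np.linalg.norm(A-B))
P=(A+B)/2; go(P[0],P[1],.139,5.8)
E
```

```text
[0.58413451 0.31743638 0.15      ] [0.60121817 0.14527819 0.15      ] [0.59267634 0.23135729 0.15      ] 0.17300373962344365 95.6670401034478
[0.58365837 0.32607716 0.162     ] [0.60080428 0.14348551 0.162     ] [0.59223132 0.23478133 0.162     ] 0.18339491296641153
shift [0.1701 0.0027 0.002 ] head 5.59  yaw -0.004 (-0.2deg; alt 3.138) | p [0.5906 0.2319 0.3091] tilt [-0.001 -0.    -1.   ] t 34.55 w 0.0511 q [10.8 29.1 51.9  0.  99.   5.2]
```

```bash
python3 -m jog '[[0.2,0.04,0.003,0.0015,0],[0.2,0.08,0.003,0.0015,0],[0.2,0.11,0.003,0.0015,0],[0.2,0.135,0.003,0.0015,0],[0.2,0.155,0.003,0.0015,0],[0.2,0.17,0.003,0.0015,0],[0.2,0.17,0.003,0.0015,0],[-0.8,0.17,0.003,0.0015,0],[-0.8,0.17,0.003,0.0015,0],[-0.8,0.17,0.003,0.0015,0],[-0.8,0.17,0.003,0.0015,0],[-0.8,0.17,0.003,0.0015,0],[-0.8,0.17,0.003,0.0015,0],[-0.8,0.17,0.003,0.0015,0]]' 90
python3 -m jog '[[-0.8,-0.01,0,0,0],[-0.8,-0.03,0,0,0],[-0.8,-0.06,0,0,0],[-0.8,-0.1,0,0,0],[-0.8,-0.14,0,0,0],[-0.8,-0.18,0,0,0],[-0.8,-0.2,0,0,0],[-0.8,-0.2,0,0,0],[-0.8,-0.2,0,0,0]]' 90
python3 - <<'E'
from h import *
im=env.get_image("side"); cv2.imwrite("pics/side4.png",im[:,:,::-1])
go(.53,.08,.34,-10.6);go(*tote(0,0),.34,-10.6)
E
```

```text
time_s: 35.95
position: [0.5919, 0.2353, 0.1409]
tool_rot: [[0.002, -0.099, 0.995], [0.0, 0.995, 0.099], [-1.0, 0.0, 0.002]]
ft_force: [-3.3, -0.5, 6.3]
grip_width: 0.0198
time_s: 36.85
position: [0.5914, 0.2352, 0.3381]
tool_rot: [[-0.002, -0.099, 0.995], [-0.0, 0.995, 0.099], [-1.0, -0.0, -0.002]]
ft_force: [-0.1, -0.5, -5.3]
grip_width: 0.0193
shift [-0.0024 -0.1483 -0.0764] head 5.67  yaw 0.284 (16.3deg; alt -2.858) | p [0.5913 0.2352 0.3373] tilt [-0.004 -0.001 -1.   ] t 36.9 w 0.0194 q [ 11.   29.1  47.4  -0.  103.7   5.4]
shift [-0.0021 -0.4585 -0.1024] head 5.67  yaw 0.284 (16.3deg; alt -2.858) | p [0.5913 0.2352 0.3373] tilt [-0.004 -0.001 -1.   ] t 36.9 w 0.0194 q [ 11.   29.1  47.4  -0.  103.7   5.4]
```

View pics/side4.png

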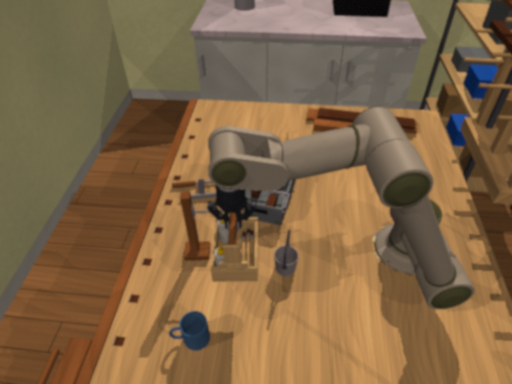

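```bash
python3 -m jog '[[-0.8,0,-0.010,-0.02,0],[-0.8,0,-0.02,-0.045,0],[-0.8,0,-0.03,-0.064,0],[-0.8,0,-0.05,-0.068,0],[-0.8,0,-0.075,-0.072,0],[-0.8,0,-0.105,-0.074,0],[-0.8,0,-0.14,-0.076,0.03],[-0.8,0,-0.17,-0.078,0.06],[-0.8,0,-0.2,-0.082,0.09],[-0.8,0,-0.23,-0.086,0.12],[-0.8,0,-0.26,-0.090,0.15],[-0.8,0,-0.29,-0.093,0.18],[-0.8,0,-0.32,-0.095,0.21],[-0.8,0,-0.35,-0.097,0.24],[-0.8,0,-0.38,-0.099,0.27],[-0.8,0,-0.41,-0.1,0.284],[-0.8,0,-0.435,-0.101,0.284],[-0.8,0,-0.45,-0.102,0.284],[-0.8,0,-0.4585,-0.1024,0.284],[-0.8,0,-0.4585,-0.1024,0.284]]' 90
python3 - <<'E'
from h import *
go(*tote(0,0),.238,-10.6)
im=env.get_image("wrist"); cv2.imwrite("pics/w13.png",im[:,:,::-1]); np.save("w13.npy",env.camera_model("wrist"))
im=env.get_image("side"); cv2.imwrite("pics/side5.png",im[:,:,::-1])
crop("pics/side5.png","pics/side5c.png",180,90,180,150,4)
E
```

```text
time_s: 38.9
position: [0.535, -0.2315, 0.3387]
tool_rot: [[-0.001, 0.185, 0.983], [0.001, 0.983, -0.185], [-1.0, 0.001, -0.001]]
ft_force: [0.7, 0.2, -5.9]
grip_width: 0.0192
shift [ 1.007e-01  1.000e-04 -2.000e-04] head -10.64  yaw -0.001 (-0.0deg; alt 3.141) | p [ 0.535  -0.2315  0.3387] tilt [-0.001  0.001 -1.   ] t 38.9 w 0.0192 q [-35.   22.8  57.6  -0.   99.7 -24.4]
```

View pics/w13.png

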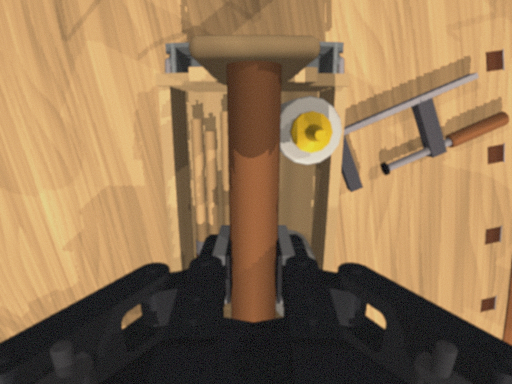

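View pics/side5c.png

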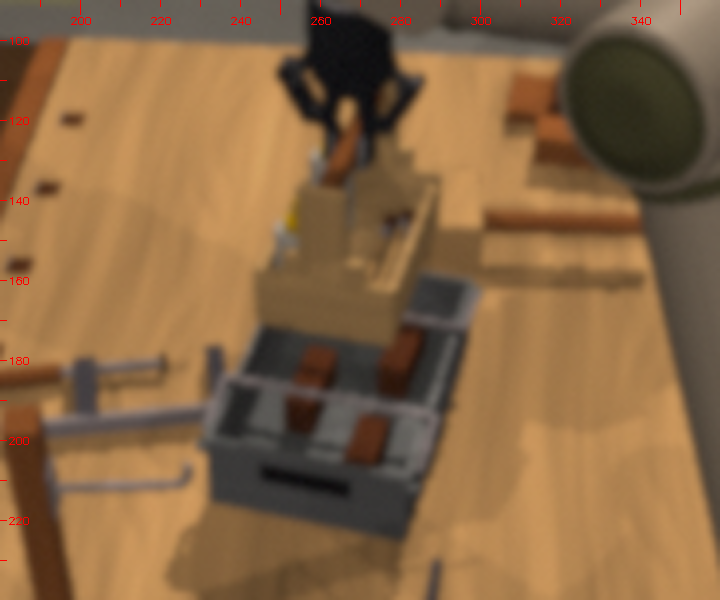

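```bash
python3 - <<'E'
from h import *
m=np.load("w13.npy",allow_pickle=True).item()
c,s=np.cos(TH),np.sin(TH)
for u,v,z in [(190,38,.36),(318,38,.36),(254,66,.349),(158,85,.258),(347,85,.258)]:
    P=onz(m,u,v,z); d=P[:2]-TC; print(np.round([c*d[0]+s*d[1], -s*d[0]+c*d[1]],4))
E
python3 -m jog '[[-0.8,0.02,0,0,0],[-0.8,0.04,0,0,0],[-0.8,0.06,0,0,0],[-0.8,0.075,0,0,0],[-0.8,0.085,0,0,0],[-0.8,0.09,0,0,0],[-0.8,0.092,0,0,0],[-0.8,0.094,0,0,0],[-0.8,0.094,0,0,0]]' 90
```

```text
[-0.0216  0.0923]
[0.022  0.0923]
[0.0002 0.0846]
[-0.0655  0.0864]
[0.0639 0.0864]
time_s: 39.9
position: [0.5352, -0.2312, 0.2459]
tool_rot: [[0.001, 0.184, 0.983], [-0.0, 0.983, -0.184], [-1.0, -0.0, 0.001]]
ft_force: [-0.1, -0.7, -6.2]
grip_width: 0.0195
```

```bash
python3 -m jog '[[-0.8,0.001,0,0,0],[-0.8,0.002,0,0,0],[-0.8,0.003,0,0,0],[-0.8,0.004,0,0,0],[-0.8,0.005,0,0,0],[-0.8,0.006,0,0,0],[-0.8,0.006,0,0,0],[-0.8,0.006,0,0,0]]' 90
```

```text
time_s: 40.7
position: [0.5351, -0.2311, 0.2395]
tool_rot: [[-0.0, 0.184, 0.983], [0.0, 0.983, -0.184], [-1.0, 0.0, -0.0]]
ft_force: [0.4, -0.5, -5.6]
grip_width: 0.0195
```

```bash
python3 -m jog '[[-0.8,0.001,0,0,0],[-0.8,0.0015,0,0,0],[-0.8,0.002,0,0,0],[-0.8,0.002,0,0,0]]' 90;python3 -m jog '[[-0.8,0.0005,0,0,0],[-0.8,0.001,0,0,0],[-0.8,0.001,0,0,0]]' 90
```

```text
time_s: 41.1
position: [0.5351, -0.2311, 0.2389]
tool_rot: [[0.001, 0.184, 0.983], [-0.001, 0.983, -0.184], [-1.0, -0.001, 0.001]]
ft_force: [-4.1, 1.9, 6.4]
grip_width: 0.0194
time_s: 41.4
position: [0.535, -0.2312, 0.2388]
tool_rot: [[0.002, 0.184, 0.983], [-0.002, 0.983, -0.184], [-1.0, -0.001, 0.002]]
ft_force: [-6.1, 2.7, 11.6]
grip_width: 0.0196
```

```bash
python3 -m jog '[[-0.8,-0.001,0,0,0],[-0.8,-0.0015,0,0,0],[-0.8,-0.0015,0,0,0],[-0.4,-0.0015,0,0,0],[-0.2,-0.0015,0,0,0],[-0.1,-0.0015,0,0,0],[0,-0.0015,0,0,0],[0,-0.0015,0,0,0],[0,-0.0015,0,0,0],[0,-0.0015,0,0,0]]' 30
python3 - <<'E'
from h import *
im=env.get_image("side"); cv2.imwrite("pics/side6.png",im[:,:,::-1])
crop("pics/side6.png","pics/side6c.png",180,90,180,150,4)
im=env.get_image("wrist"); cv2.imwrite("pics/w14.png",im[:,:,::-1])
E
```

```text
time_s: 42.4
position: [0.5352, -0.2312, 0.238]
tool_rot: [[0.0, 0.184, 0.983], [-0.0, 0.983, -0.184], [-1.0, -0.0, 0.0]]
ft_force: [0.9, 0.1, 0.3]
grip_width: 0.0428
```

View pics/w14.png

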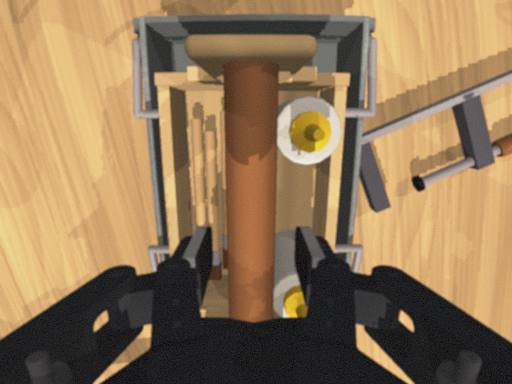

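View pics/side6c.png

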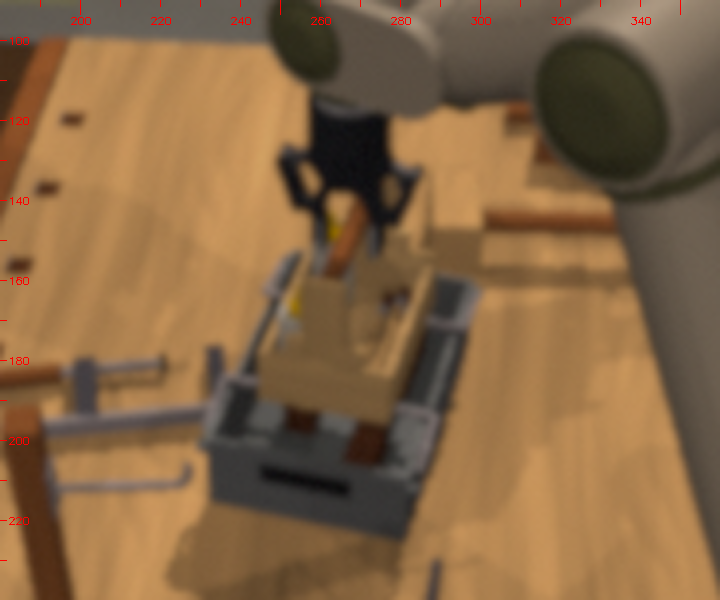

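```bash
python3 -m jog '[[0,-0.01,0,0,0],[0,-0.03,0,0,0],[0,-0.06,0,0,0],[0,-0.1,0,0,0],[0,-0.1,0,0,0]]' 30
python3 - <<'E'
from h import *
m=env.camera_model("wrist"); im=env.get_image("wrist"); cv2.imwrite("pics/w15.png",im[:,:,::-1]); np.save("w15.npy",m)
go(.438,.10,.30,-5.6)
E
```

```text
time_s: 43.0
position: [0.536, -0.2316, 0.3443]
tool_rot: [[0.009, 0.184, 0.983], [-0.006, 0.983, -0.184], [-1.0, -0.005, 0.01]]
ft_force: [-0.0, -0.4, -0.6]
grip_width: 0.0424
shift [ 0.0396  0.3079 -0.1571] head -10.59  yaw -0.087 (-5.0deg; alt 3.054) | p [ 0.5356 -0.2314  0.3413] tilt [ 0.005 -0.004 -1.   ] t 43.05 w 0.0426 q [-35.   22.6  57.5   0.   99.5 -24.4]
```

View pics/w15.png

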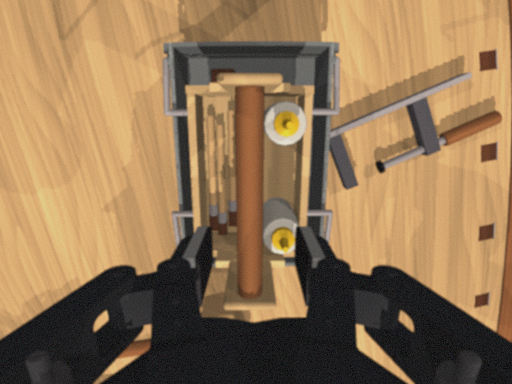

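```bash
python3 -m jog '[[0,0.0,0.308,-0.157,-0.087],[0,0.0,0.308,-0.157,-0.087],[0,0.0,0.308,-0.157,-0.087],[0,0.0,0.308,-0.157,-0.087],[0,0.02,0.308,-0.157,-0.087],[0,0.04,0.308,-0.157,-0.087],[0,0.04,0.308,-0.157,-0.087],[0,0.04,0.308,-0.157,-0.087],[0,0.04,0.308,-0.157,-0.087],[0,0.04,0.308,-0.157,-0.087]]' 60
python3 - <<'E'
from h import *
m=env.camera_model("wrist"); im=env.get_image("wrist"); cv2.imwrite("pics/w16.png",im[:,:,::-1]); np.save("w16.npy",m)
go(.438,.10,.141,-5.6)
E
```

```text
time_s: 44.05
position: [0.4378, 0.0998, 0.2981]
tool_rot: [[0.0, 0.099, 0.995], [-0.0, 0.995, -0.099], [-1.0, -0.0, 0.0]]
ft_force: [-0.3, -0.3, 0.3]
grip_width: 0.0429
shift [ 1.572e-01  5.000e-04 -1.000e-04] head -5.70  yaw -0.002 (-0.1deg; alt 3.140) | p [0.438  0.0995 0.2982] tilt [ 0. -0. -1.] t 44.1 w 0.0425 q [-2.4  9.4 83.1 -0.  87.5  3.3]
```

View pics/w16.png

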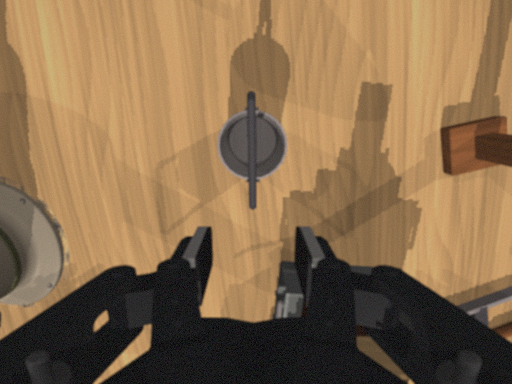

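```bash
python3 - <<'E'
from h import *
m=np.load("w16.npy",allow_pickle=True).item()
A=onz(m,251,96,.148);B=onz(m,253,206,.148);print(A,B,(A+B)/2,np.linalg.norm(A-B),np.degrees(np.arctan2(*(A-B)[:2][::-1])))
print(onz(m,253,145,.075))
M=(A+B)/2;d=(A-B)/np.linalg.norm(A-B);g=M-.028*d;print(g);go(g[0],g[1],.142,-5.0)
E
```

```text
[0.44353832 0.181248   0.148     ] [0.43497834 0.07683694 0.148     ] [0.43925833 0.12904247 0.148     ] 0.10476135960439742 85.31317509859215
[0.44008906 0.12918861 0.075     ]
[0.43697047 0.1011361  0.148     ]
shift [ 0.1562  0.0015 -0.0013] head -5.70  yaw -0.012 (-0.7deg; alt 3.129) | p [0.438  0.0995 0.2982] tilt [ 0. -0. -1.] t 44.1 w 0.0425 q [-2.4  9.4 83.1 -0.  87.5  3.3]
```

```bash
python3 -m jog '[[0,0.04,0.0015,-0.001,-0.012],[0,0.08,0.0015,-0.001,-0.012],[0,0.11,0.0015,-0.001,-0.012],[0,0.13,0.0015,-0.001,-0.012],[0,0.145,0.0015,-0.001,-0.012],[-0.3,0.156,0.0015,-0.001,-0.012],[-0.3,0.156,0.0015,-0.001,-0.012],[-1,0.156,0.0015,-0.001,-0.012],[-1,0.156,0.0015,-0.001,-0.012],[-1,0.156,0.0015,-0.001,-0.012],[-1,0.156,0.0015,-0.001,-0.012],[-1,0.156,0.0015,-0.001,-0.012],[-1,0.156,0.0015,-0.001,-0.012],[-1,0.156,0.0015,-0.001,-0.012]]' 70
python3 -m jog '[[-1,-0.01,0,0,0],[-1,-0.03,0,0,0],[-1,-0.06,0,0,0],[-1,-0.09,0,0,0],[-1,-0.12,0,0,0],[-1,-0.14,0,0,0],[-1,-0.14,0,0,0]]' 70
python3 - <<'E'
from h import *
go(.54,.055,.29,8)
im=env.get_image("side"); cv2.imwrite("pics/side7.png",im[:,:,::-1]); crop("pics/side7.png","pics/side7c.png",170,120,180,150,4)
im=env.get_image("wrist"); cv2.imwrite("pics/w17.png",im[:,:,::-1])
E
```

```text
time_s: 45.5
position: [0.4371, 0.1018, 0.1428]
tool_rot: [[0.002, 0.086, 0.996], [-0.001, 0.996, -0.086], [-1.0, -0.001, 0.002]]
ft_force: [-0.5, -2.9, 6.4]
grip_width: 0.0055
time_s: 46.2
position: [0.4372, 0.1022, 0.2846]
tool_rot: [[0.005, 0.086, 0.996], [0.0, 0.996, -0.086], [-1.0, 0.0, 0.005]]
ft_force: [0.6, 0.6, -2.0]
grip_width: 0.0055
shift [-0.0049 -0.0383  0.1065] head -4.91  yaw -0.225 (-12.9deg; alt 2.916) | p [0.4372 0.1022 0.2846] tilt [ 0.005  0.    -1.   ] t 46.2 w 0.0055 q [-2.   9.7 85.   0.  85.   2.9]
```

View pics/side7c.png

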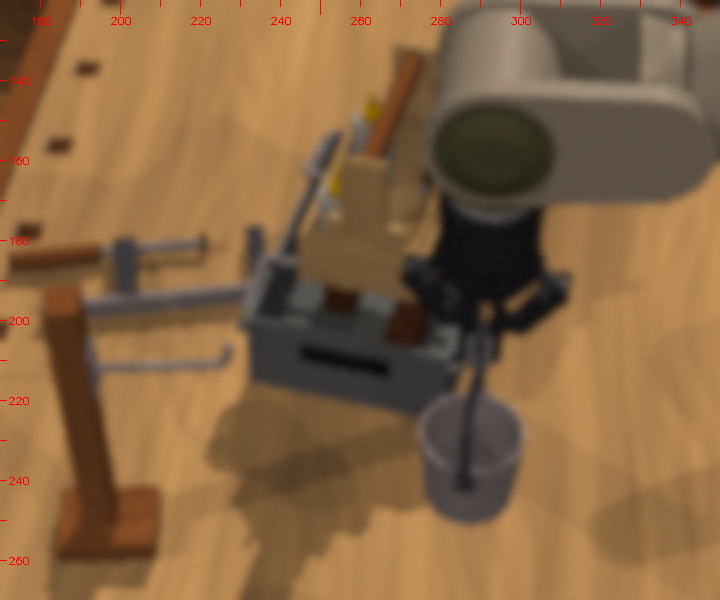

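View pics/w17.png

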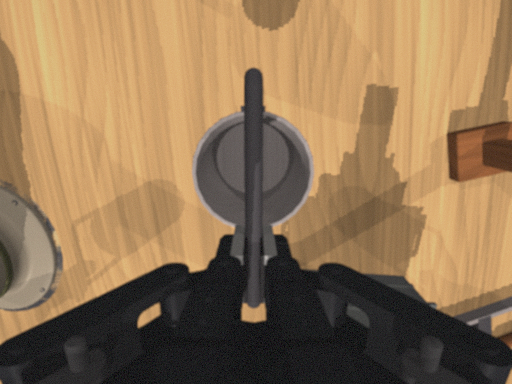

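```bash
python3 - <<'E'
from h import *
t=env.camera_model("top");s=env.camera_model("side")
print('tip',tri(t,(221,168.5),s,(228.5,206)))
print('root',tri(t,(217,140),s,(195,212)))
for u,v in [(220.8,166),(217.5,141)]: print('top .22',onz(t,u,v,.22))
for u,v in [(226,211),(195,212.5)]: print('side .22',onz(s,u,v,.22))
# post top corners in top view z=.3
for u,v in [(208.5,123.5),(218,122),(220,133),(211,135)]: print('post',onz(t,u,v,.3))
E
python3 - <<'E'
from h import *
crop("pics/top0.png","pics/hk.png",200,110,45,65,9)
crop("pics/side7.png","pics/hk2.png",180,185,60,45,10)
E
```

```text
tip (array([0.63574362, 0.07549222, 0.23947308]), np.float64(0.006590348599825228))
root (array([0.74285844, 0.09124184, 0.21661906]), np.float64(0.0009896227926229197))
top .22 [0.65133983 0.07826797 0.22      ]
top .22 [0.73894124 0.0891874  0.22      ]
side .22 [0.64108411 0.08079232 0.22      ]
side .22 [0.74082882 0.09654913 0.22      ]
post [0.77809336 0.10949223 0.3       ]
post [0.78238669 0.07836572 0.3       ]
post [0.7452766 0.0719651 0.3      ]
post [0.73928366 0.10133446 0.3       ]
```

View pics/hk.png

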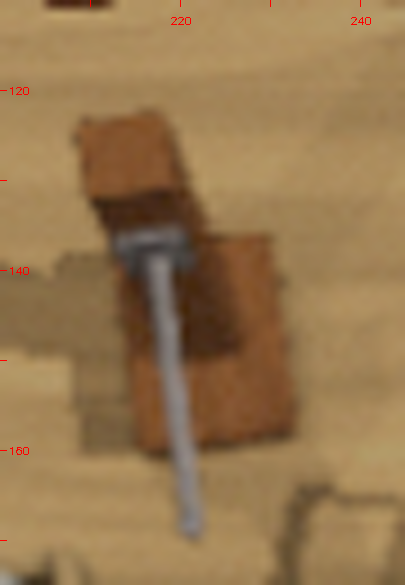

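View pics/hk2.png

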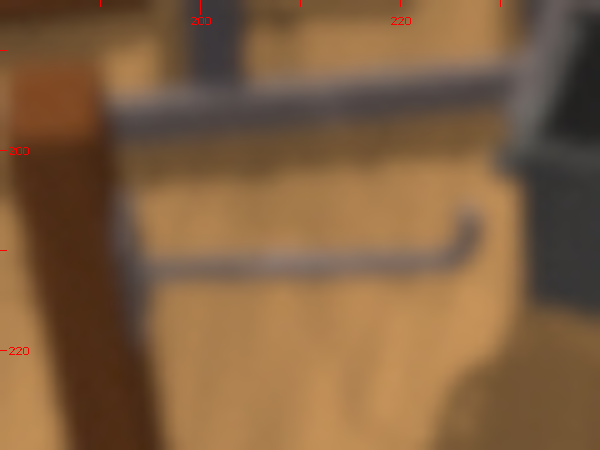

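```bash
python3 -c "
from h import *
go(.5596,.0388,.263,7.5)"
```

```text
shift [ 0.0183 -0.0526  0.1284] head -4.92  yaw -0.217 (-12.4deg; alt 2.925) | p [0.4362 0.1022 0.2815] tilt [-0.001  0.    -1.   ] t 46.3 w 0.0061 q [-2.   9.9 85.3  0.  84.9  2.9]
```

```bash
python3 -m jog '[[-1,0.003,-0.01,0.02,-0.03],[-1,0.006,-0.02,0.045,-0.08],[-1,0.01,-0.03,0.07,-0.13],[-1,0.014,-0.04,0.095,-0.18],[-1,0.017,-0.048,0.115,-0.217],[-1,0.018,-0.0526,0.1284,-0.217],[-1,0.018,-0.0526,0.1284,-0.217],[-1,0.018,-0.0526,0.1284,-0.217],[-1,0.018,-0.0526,0.1284,-0.217],[-1,0.018,-0.0526,0.1284,-0.217]]' 70
python3 - <<'E'
from h import *
go(.6886,.0559,.263,7.5)
im=env.get_image("wrist"); cv2.imwrite("pics/w18.png",im[:,:,::-1]); np.save("w18.npy",env.camera_model("wrist"))
im=env.get_image("side"); cv2.imwrite("pics/side8.png",im[:,:,::-1]); crop("pics/side8.png","pics/side8c.png",160,150,150,120,5)
E
```

```text
time_s: 47.3
position: [0.5594, 0.0391, 0.2642]
tool_rot: [[-0.0, -0.131, 0.991], [0.0, 0.991, 0.131], [-1.0, 0.0, -0.0]]
ft_force: [0.5, 0.4, -2.0]
grip_width: 0.0053
shift [ 0.0011 -0.0003  0.1303] head 7.53  yaw 0.001 (0.0deg; alt -3.141) | p [0.5594 0.0391 0.2642] tilt [-0.  0. -1.] t 47.3 w 0.0053 q [ -8.1  22.2  70.6   0.   87.3 -15.6]
```

View pics/w18.png

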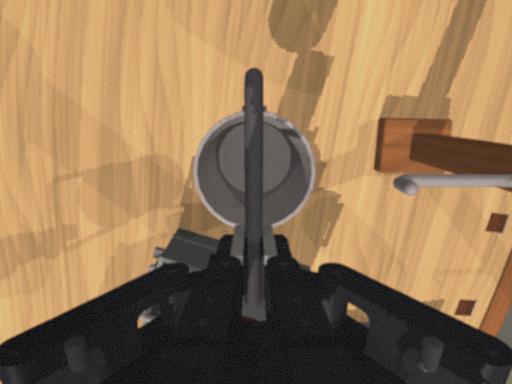

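View pics/side8c.png

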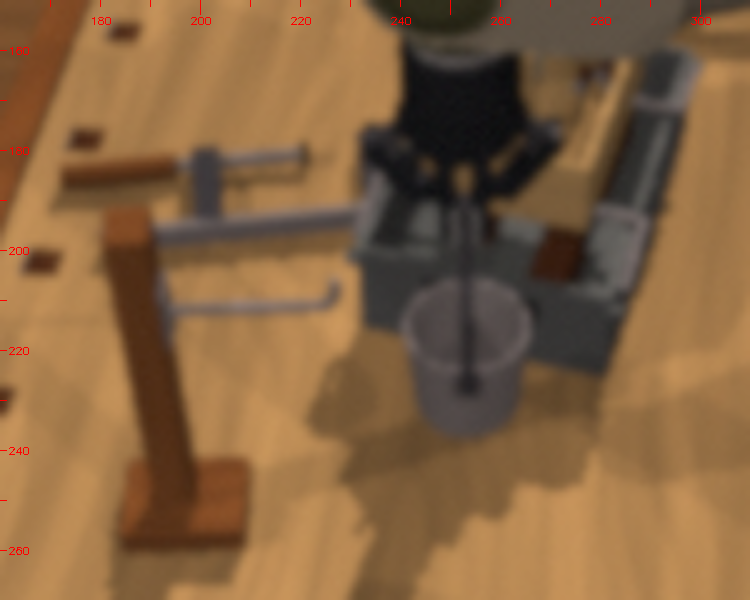

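```bash
python3 - <<'E'
from h import *
m=np.load("w18.npy",allow_pickle=True).item(); s=env.observe(); p=s['position']; R=s['tool_rot']
for u,v,z in [(403,184,.242),(420,181.5,.22),(509,181,.22)]:
    P=onz(m,u,v,z); print(P, 'tool', np.round(R.T@(P-p),4))
# bar mid as seen
A=onz(m,254,71,.269);B=onz(m,255,316,.269); print('bar',R.T@(A-p),R.T@(B-p))
E
```

```text
[0.63543395 0.07955103 0.242     ] tool [0.0223 0.0303 0.0805]
[0.65820248 0.07887392 0.22      ] tool [0.0443 0.0267 0.1029]
[0.71904909 0.08751471 0.22      ] tool [0.0443 0.0273 0.1644]
bar [-0.00474751  0.08298131  0.00020348] [-0.004744   -0.03101559  0.00076787]
```

```bash
python3 -m jog '[[-1,0,0.001,0.01,0],[-1,0,0.001,0.025,0],[-1,0,0.001,0.045,0],[-1,0,0.001,0.065,0],[-1,0,0.001,0.085,0],[-1,0,0.001,0.1,0],[-1,0,0.001,0.11,0],[-1,0,0.001,0.115,0],[-1,0,0.001,0.115,0],[-1,0,0.001,0.115,0]]' 70
python3 - <<'E'
from h import *
im=env.get_image("wrist"); cv2.imwrite("pics/w19.png",im[:,:,::-1]); np.save("w19.npy",env.camera_model("wrist"))
im=env.get_image("side"); cv2.imwrite("pics/side9.png",im[:,:,::-1]); crop("pics/side9.png","pics/side9c.png",160,150,120,100,6)
E
```

```text
time_s: 48.4
position: [0.6737, 0.0547, 0.264]
tool_rot: [[-0.0, -0.131, 0.991], [0.0, 0.991, 0.131], [-1.0, 0.0, -0.0]]
ft_force: [0.3, -0.2, -1.6]
grip_width: 0.0054
```

View pics/w19.png

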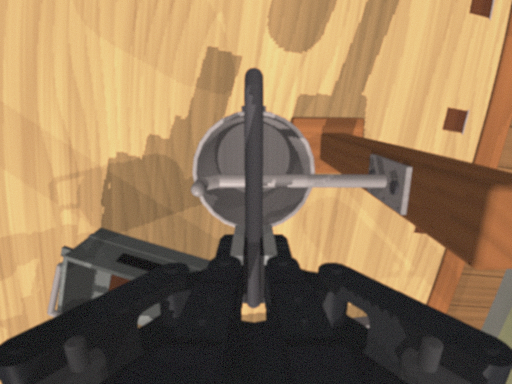

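View pics/side9c.png

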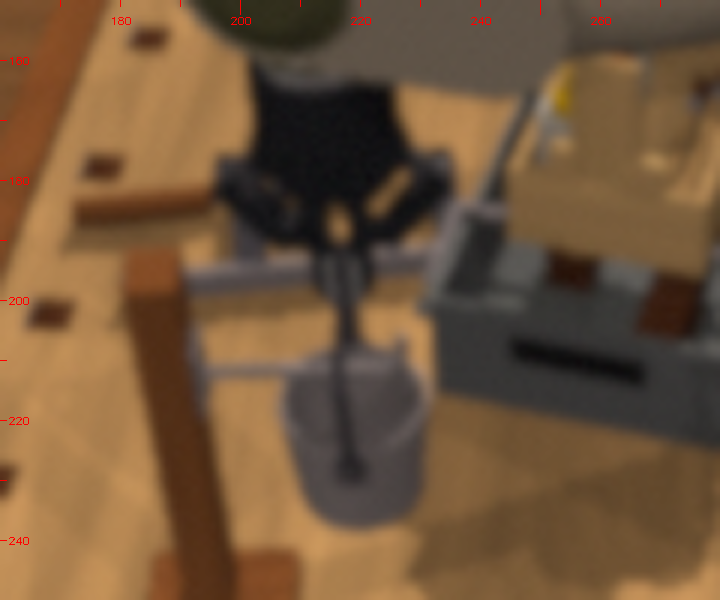

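```bash
python3 -m jog '[[-1,0.008,0,0,0],[-1,0.016,0,0,0],[-1,0.022,0,0,0],[-1,0.027,0,0,0],[-1,0.03,0,0,0],[-1,0.032,0,0,0],[-1,0.034,0,0,0],[-1,0.034,0,0,0]]' 70
```

```text
time_s: 49.3
position: [0.6739, 0.0546, 0.2299]
tool_rot: [[-0.0, -0.131, 0.991], [-0.0, 0.991, 0.131], [-1.0, 0.0, -0.0]]
ft_force: [-0.0, -0.1, -1.1]
grip_width: 0.0054
```

```bash
python3 -m jog '[[-1,0.001,0,0,0],[-1,0.002,0,0,0],[-1,0.003,0,0,0],[-1,0.003,0,0,0]]' 70
```

```text
time_s: 49.7
position: [0.6739, 0.0547, 0.2269]
tool_rot: [[-0.0, -0.131, 0.991], [0.0, 0.991, 0.131], [-1.0, 0.0, -0.0]]
ft_force: [-0.1, -0.9, -2.1]
grip_width: 0.0054
```

```bash
python3 -m jog '[[-1,0.0005,0,0,0],[-1,0.001,0,0,0],[-1,0.0015,0,0,0],[-1,0.0015,0,0,0]]' 70;  python3 -m jog '[[-1,0.0005,0,0,0],[-1,0.001,0,0,0],[-1,0.0015,0,0,0],[-1,0.0015,0,0,0]]' 70
python3 - <<'E'
from h import *
im=env.get_image("wrist"); cv2.imwrite("pics/w20.png",im[:,:,::-1])
im=env.get_image("side"); cv2.imwrite("pics/side10.png",im[:,:,::-1]); crop("pics/side10.png","pics/side10c.png",160,150,120,100,6)
E
```

```text
time_s: 50.1
position: [0.6739, 0.0547, 0.2254]
tool_rot: [[-0.0, -0.131, 0.991], [0.0, 0.991, 0.131], [-1.0, 0.0, -0.0]]
ft_force: [0.2, 0.4, -1.7]
grip_width: 0.0058
time_s: 50.5
position: [0.674, 0.0546, 0.2244]
tool_rot: [[0.001, -0.131, 0.991], [-0.0, 0.991, 0.131], [-1.0, -0.0, 0.001]]
ft_force: [-0.0, 0.2, 1.4]
grip_width: 0.0051
```

View pics/side10c.png

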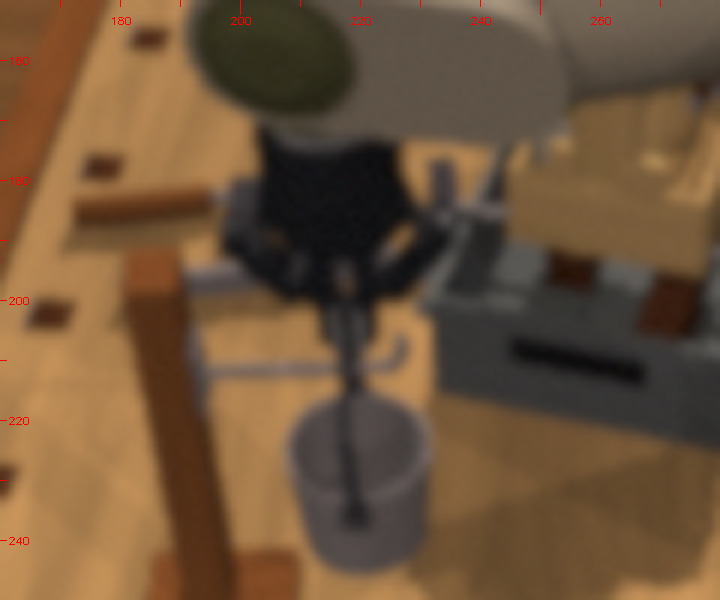

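View pics/w20.png

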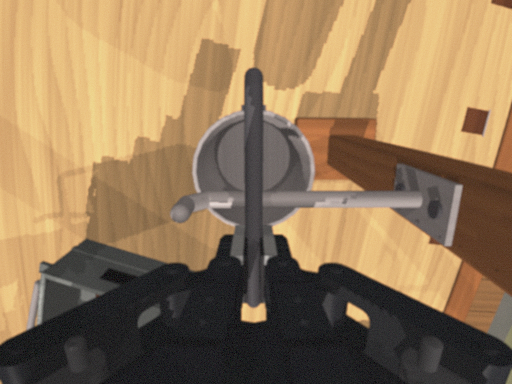

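```bash
python3 - <<'E'
from h import *
m=env.camera_model("wrist"); s=env.observe(); p=s['position']; R=s['tool_rot']
for u,v,z in [(254,70,.230),(254,108,.228),(255,305,.230),(200,201,.222),(300,200,.222),(390,199,.222),(254,107,.155),(254,224,.155)]:
    print(u,v,np.round(R.T@(onz(m,u,v,z)-p),4))
crop("pics/w20.png","pics/w20c.png",160,50,130,150,4) if 0 else crop("pics/w20.png","pics/w20c.png",180,60,140,150,4)
E
```

```text
254 70 [-0.0057  0.0832  0.0003]
254 108 [-0.0037  0.0685  0.0003]
255 305 [-0.0056 -0.0239  0.0009]
200 201 [ 0.0023  0.0268 -0.0248]
300 200 [0.0024 0.0273 0.0218]
390 199 [0.0024 0.0277 0.0646]
254 107 [0.0693 0.0704 0.0005]
254 224 [ 0.0694 -0.0107  0.0005]
```

View pics/w20c.png

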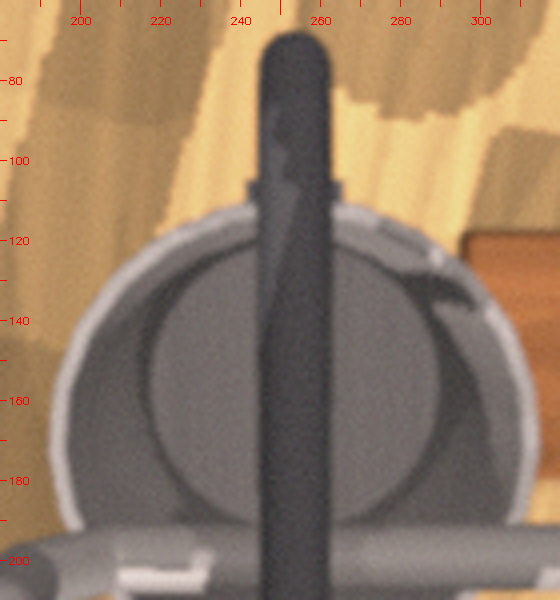

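```bash
python3 -m jog '[[-0.85,0,0,0,0],[-0.75,0,0,0,0],[-0.65,0,0,0,0],[-0.55,0,0,0,0],[-0.5,0,0,0,0],[-0.5,0,0,0,0],[-0.5,0,0,0,0],[-0.5,0,0,0,0]]' 30
python3 - <<'E'
from h import *
im=env.get_image("wrist"); cv2.imwrite("pics/w21.png",im[:,:,::-1])
E
```

```text
time_s: 51.4
position: [0.6739, 0.0546, 0.224]
tool_rot: [[-0.0, -0.131, 0.991], [0.0, 0.991, 0.131], [-1.0, 0.0, -0.0]]
ft_force: [0.1, -0.5, -0.2]
grip_width: 0.0213
```

View pics/w21.png

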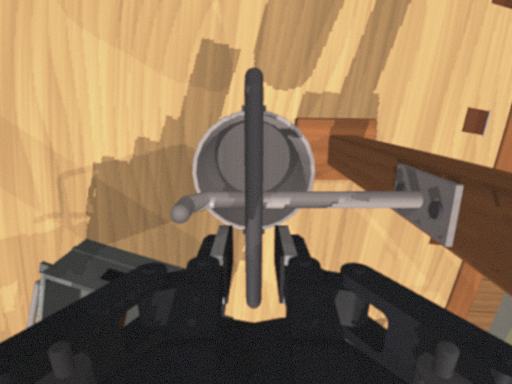

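```bash
python3 -m jog '[[-0.5,-0.008,0,0,0],[-0.5,-0.02,0,0,0],[-0.5,-0.035,0,0,0],[-0.5,-0.055,0,0,0],[-0.5,-0.09,0,0,0],[-0.5,-0.12,0,-0.03,0],[-0.5,-0.12,0,-0.08,0],[-0.5,-0.12,0,-0.13,0],[-0.5,-0.12,0,-0.18,0],[-0.5,-0.12,0,-0.22,0],[-0.5,-0.12,0,-0.22,0],[-0.5,-0.12,0,-0.22,0]]' 30
python3 - <<'E'
from h import *
for n in ("side","top","wrist"):
    im=env.get_image(n); cv2.imwrite(f"pics/{n}20.png",im[:,:,::-1])
crop("pics/side20.png","pics/side20c.png",160,130,180,150,4)
E
```

```text
time_s: 52.65
position: [0.4556, 0.0258, 0.3456]
tool_rot: [[0.003, -0.13, 0.991], [-0.001, 0.991, 0.13], [-1.0, -0.001, 0.003]]
ft_force: [-0.0, -0.7, 0.7]
grip_width: 0.0215
```

View pics/side20c.png

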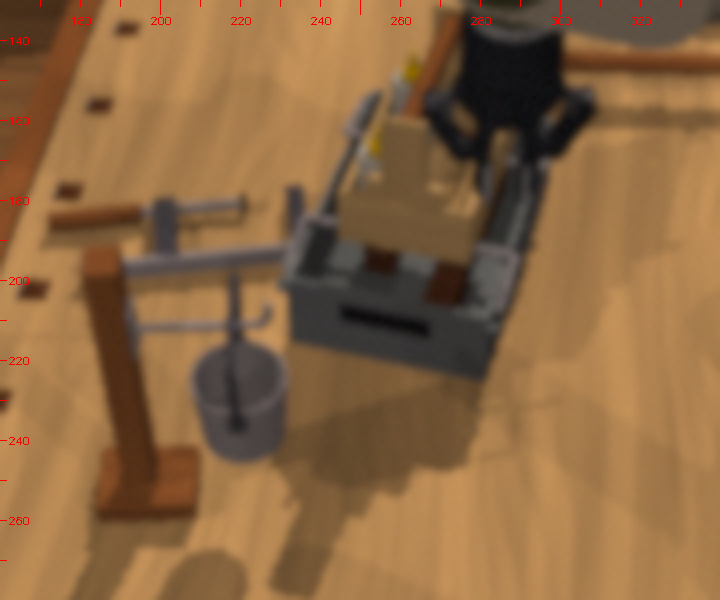

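View pics/top20.png

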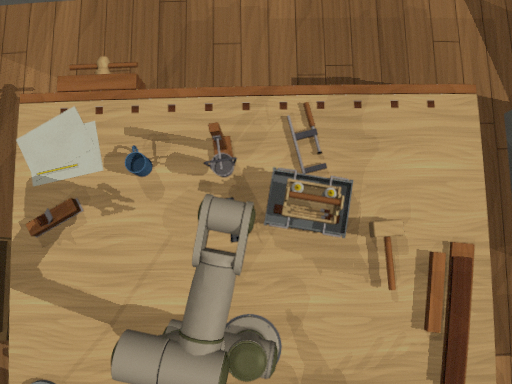

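View pics/wrist20.png

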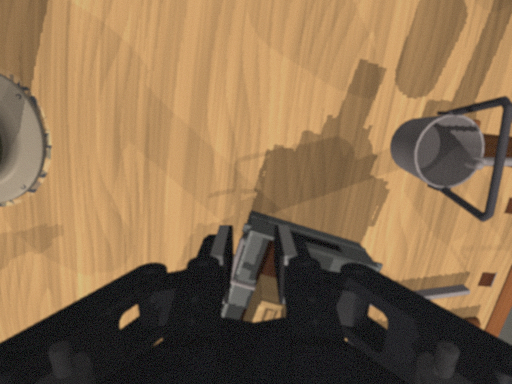

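```bash
python3 - <<'E'
from h import *
crop("pics/top20.png","pics/t20c.png",250,155,120,90,6)
E
```

```text
(no output)
```

View pics/t20c.png

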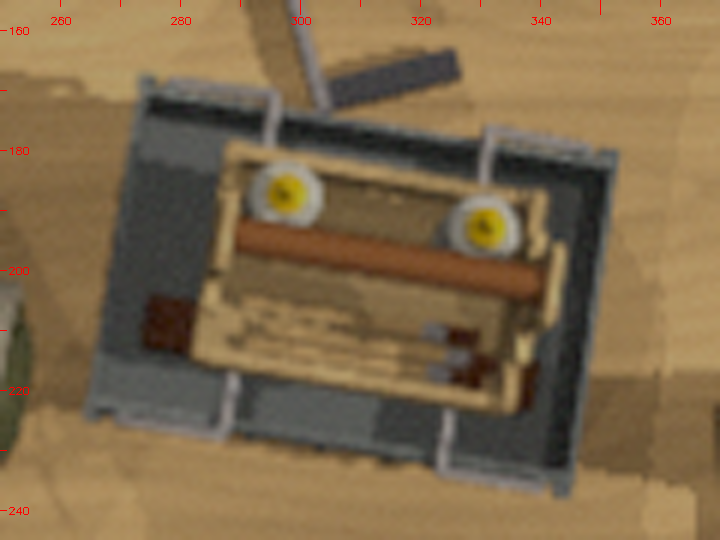

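```bash
python3 - <<'E'
from h import *
t=env.camera_model("top")
def an(c,z):
    P=np.array([onz(t,u,v,z) for u,v in c]); a=P[1]-P[0]+P[2]-P[3]; print(np.round(P.mean(0),4),np.degrees(np.arctan2(a[1],a[0])),np.round(np.linalg.norm(P-np.roll(P,-1,0),axis=1),3))
an([(274,168.5),(352.5,181),(344.5,236.5),(265,223)],.09)
an([(288,179.5),(340.5,187),(336,223),(282.5,215)],.158)
h=np.array([onz(t,u,v,.249) for u,v in [(289,194),(341,202)]]);d=h[1]-h[0];print(h.mean(0),np.degrees(np.arctan2(d[1],d[0])))
E
```

```text
[ 0.535 -0.232  0.09 ] -100.51345980066448 [0.295 0.208 0.294 0.205]
[ 0.5316 -0.2345  0.158 ] -99.48428822808022 [0.187 0.128 0.189 0.127]
[ 0.53232879 -0.23532021  0.249     ] -99.91970545861264
```

```bash
python3 -m jog '[[-0.5,0,0,0,0],[-0.5,0,0,0,0],[-0.5,0,0,0,0],[-0.5,0,0,0,0],[-0.5,0,0,0,0]]' 30
python3 - <<'E'
from h import *
env.close_job(); print(env.observe()['time_s'])
E
```

```text
time_s: 53.3
position: [0.4558, 0.0259, 0.344]
tool_rot: [[-0.0, -0.131, 0.991], [0.0, 0.991, 0.131], [-1.0, 0.0, -0.0]]
ft_force: [0.1, 0.1, 0.1]
grip_width: 0.0211
the job is handed in; nothing more can be done
the job is handed in; nothing more can be done
```

The bench is cleared and the job is handed in at about 53 s of the 208 s allowed; no verdict was given.

- **Blocks:** All three were found and are in the tote.
- **Bails:** I swung both in to their stops, feeling about 25 N of reaction at the end of each swing. The right bail had started about 0.4 rad up instead of level.
- **Carrier:** It stands on the bails. I lowered it until it touched, let about 12 N of contact build, then eased off before opening the gripper. In the last top picture it is centred and in line with the tote to about 4 mm and 1°. The pixel readings are only good to a few millimetres, so treat that as approximate.
- **Pail:** It hangs by its handle on the prong, about 20 mm further out than the marked seat, because I kept the gripper's linkages clear of the post. The prong crosses the handle about 2–3 mm off its middle, so the pail may hang tilted by a degree or two.
- **F-clamp, mug and mallet:** None was touched, and the last top picture shows them where they started.
- **Readings that disagreed:** The wrist and top cameras differed by up to 8 mm on the blocks' positions, but every grasp held.

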